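# Liar's dice on the pool table: clear the empties, load, close and turn over the dice box

### The arm

A 6-joint arm with a two-finger parallel gripper is mounted at the origin on the work surface. World frame = base frame: x ahead of the robot, y to its left, z up, the work surface at z = 0. Lengths are in m, angles in rad, forces in N, time in s.
With the tool pointing down it reaches from about 0.35 to 0.975 m from the base axis. Payload 7.1 kg.
Tool frame: the origin (TCP) lies midway between the tips of the shut fingers; the grasp point (between the pads) lies 19 mm behind it; z points along the fingers, y is the line along which they close (so a half turn about z gives the same grasp; the last joint's range is limited). The gripper opens to 88 mm and grips with 3 to 60 N. Pads are 20 mm wide; open, the fingers measure 115 mm over their backs; the gripper's body (75 mm by 178 mm) begins 61 mm behind the grasp point.
Start: joints at [-1.346, 0.423, 1.63, -0, 1.089, -0.019], TCP at [0.151, -0.606, 0.223] pointing down, gripper open.
Joint ranges: [-3, 3], [-0.9, 2.11], [0.09, 2.58], [-1.31, 4.45], [0.11, 2.69], [-2.54, 2.54]. Speed limits (rad/s): [2.39, 2.39, 3.01, 3.14, 3.14, 3.14].

### API

Orientations are given as a unit quaternion [x, y, z, w].
In Python, from plant import get_obs, capture, get_calibration, sign_off gives the robot as it stands. The module is installed in compiled form; this text tells all that it offers.
- The arm moves only by the tool servo_tool, never from a script. Its argument "deltas" is a list of rows, each a list of 5 numbers: the shift along the tool's x, y, z in cm, then the turn about the tool's z in rad, then the opening, from -1 (shut) to 1 (fully open). In form: [[dx, dy, dz, turn, claw], ...]. A call has 1 to 20 rows; each row is the pose to reach, as a shift and turn from the pose commanded when the call began, along the tool's axes at that moment; what a row does not reach only later rows make up. A row lasts 1/12 s, in which the tool goes at most 41.7 mm and 7.16 degrees, less where a joint would pass 70% of its speed; a pose out of reach is approached as far as the arm can. A call with a gripper value outside its range is refused whole. The fingers move at their own pace and stop on an object; "squeeze" is the grip in N (left out, the last holds). Time passes only in rows, so rows that repeat a pose let the fingers close. It gives the time, the measured TCP pose, the force, the opening and the grip force at its end, in the units of the state.
- get_obs(): the state, without advancing time (a new reading comes with each control period).
- capture(name): name is "side" or "top"; returns (picture, depth): 400x640x3 uint8, red, green, blue; 400x640 float32, m along the optical axis (not along the pixel's ray), 0 where there is no reading.
- get_calibration(name): a dict with "fx", "fy", "cx", "cy" (pixels), "k1" (the pictures are not rectified: a ray, as slopes to the right and down, at radius r is drawn at 1 + k1 r^2 times it, then the intrinsics apply), "R" (3x3) and "t" (3): a world point X has camera coordinates R X + t. Camera axes: x right, y down, z forward; pixel columns grow to the right and rows downward; lengths in m; the calibration is good to about 2 mm. A picture is of the moment at which its call begins. get_calibration takes no time and is no camera call.
- sign_off(): hands the job in; it is judged then, once.
The state is a dict: "time": time; "qpos": joint angles; "dq": joint speeds; "joint_efforts": joint torques, N m; "tool_pos": TCP position; "tcp_rot": TCP orientation; "force": force on the tool from outside, world axes, zero at the start; "wrist_torque": the same for the moment, N m; "finger_gap": finger opening in m; "finger_force": force on a finger pad.
Only numpy, scipy, OpenCV 4.12 (cv2) and the standard library are available. Lean on these libraries where they do the work, as an engineer would, in place of code of your own. Each camera call takes 0.05 s, during which the arm holds its last target. There are 200 camera calls.

### The job

First clear the empties: nest the other red tumblers, upright, into the tumbler that stands on the round bar tray. Then put all the dice into the open dice box, set its lid on so that it sits fully down, and turn the closed box over in one piece - never tip the box without its lid - so that it ends upside down standing wholly on the leather mat, lid underneath, still shut with all the dice inside. Leave the chalk and the bottle where they are.

Things in the scene. Friction and masses are not known exactly. Their poses are not given: they have to be found in the camera images.
- box: open wooden dice box (light brown, red felt floor): 84 mm along its x, 64 mm along its y, 38 mm tall, walls 5 mm, floor 6 mm (inside 74 x 54 mm, 32 mm deep), vertical sides; about 100 g; starts mouth up. Origin at the centre of its underside, z towards the mouth
- lid: dark wood lid, a hollow cap flush with the box: 84 (x) x 64 mm, 28 mm thick, plus below it a 5 mm tongue (68 x 48 mm, 3 mm play in the mouth). No latch. Starts hollow side down on its tongue. Origin: centre of the tongue's lower edge, z to the flat top (brass cross). Shut, it is 33 mm above the box's origin (pair 66 mm tall, joint at 38 mm), either way round; 80 g
- die1: ivory die with dark pips, a 19 mm cube; origin at its centre. It may be absent (None). 12 g.
- die2: ivory die with dark pips, a 19 mm cube; origin at its centre. It may be absent (None). 12 g.
- die3: ivory die with dark pips, a 19 mm cube; origin at its centre. It may be absent (None). 12 g.
- die4: ivory die with dark pips, a 19 mm cube; origin at its centre. It may be absent (None). 12 g.
- tumbler0: red plastic stacking tumbler, open top, round and tapered: outer diameter 47 mm at the foot, 68 mm at the rim, 85 mm tall, wall 2 mm; origin at the centre of the underside, z up through the mouth. A tumbler dropped upright into another ends up 27 to 35 mm higher than it. This one stands on the bar tray from the start and is the one to nest the others in. 45 g
- tumbler1: red plastic stacking tumbler, open top, round and tapered: outer diameter 47 mm at the foot, 68 mm at the rim, 85 mm tall, wall 2 mm; origin at the centre of the underside, z up through the mouth. A tumbler dropped upright into another ends up 27 to 35 mm higher than it. An empty; when present it starts on top of the lid. It may be absent (None). 45 g
- tumbler2: red plastic stacking tumbler, open top, round and tapered: outer diameter 47 mm at the foot, 68 mm at the rim, 85 mm tall, wall 2 mm; origin at the centre of the underside, z up through the mouth. A tumbler dropped upright into another ends up 27 to 35 mm higher than it. An empty; when present it starts on the leather mat. It may be absent (None). 45 g
- mat: brown leather dice mat, 200 mm along its x, 260 mm along its y, 3 mm thick, fixed to the cloth; origin at the centre of its underside, z up
- tray: round black bar tray, fixed, diameter 160 mm (168 mm over its low flared rim, 10 mm high), its surface 4 mm above the cloth; origin at the centre of its underside
- chalk: blue billiard chalk cube, 22 mm; origin at the centre of its underside; bystander
- bottle: closed amber glass bottle, diameter 62 mm, 190 mm tall, standing; origin at the centre of its underside; bystander

How it is judged:
On the way, in this order (a step that is already met when the one before it is completed fails the run):
1. the empties are nested upright in the tumbler on the bar tray (horizontal distance between each of tumbler1, tumbler2 and tumbler0 below 0.008 m and angle between each of tumbler1, tumbler2, tumbler0's own z axis and vertical below 0.15 rad and z of tumbler1 in the frame of tumbler0 between 0.015 and 0.072 m and z of tumbler2 in the frame of tumbler0 between 0.015 and 0.072 m and horizontal distance between tumbler0 and tray below 0.07 m and height (world z) of tumbler0 below 0.012 m), for 0.2 s.
2. all the dice are in the upright box and its lid is fully down on it (x of lid in the frame of box between -0.006 and 0.006 m and y of lid in the frame of box between -0.006 and 0.006 m and z of lid in the frame of box between 0.029 and 0.038 m and angle between the z axis of box and the z axis of lid, either way round below 0.08 rad and x of die1 in the frame of box between -0.037 and 0.037 m and y of die1 in the frame of box between -0.027 and 0.027 m and z of die1 in the frame of box between 0.008 and 0.058 m and x of die2 in the frame of box between -0.037 and 0.037 m and y of die2 in the frame of box between -0.027 and 0.027 m and z of die2 in the frame of box between 0.008 and 0.058 m and x of die3 in the frame of box between -0.037 and 0.037 m and y of die3 in the frame of box between -0.027 and 0.027 m and z of die3 in the frame of box between 0.008 and 0.058 m and x of die4 in the frame of box between -0.037 and 0.037 m and y of die4 in the frame of box between -0.027 and 0.027 m and z of die4 in the frame of box between 0.008 and 0.058 m and angle between box's own z axis and vertical below 0.15 rad), for 0.2 s.
At the end, for the whole second after the job is handed in: the box stands upside down (within 8 degrees) wholly on the mat with its lid underneath, fully shut (lid within 6 mm sideways and about 4 mm along the joint), all the dice inside; every empty is nested upright in the tumbler on the bar tray (axes within 8 mm); all at rest (all of step 1 and x of lid in the frame of box between -0.006 and 0.006 m and y of lid in the frame of box between -0.006 and 0.006 m and z of lid in the frame of box between 0.029 and 0.038 m and angle between the z axis of box and the z axis of lid, either way round below 0.08 rad and x of die1 in the frame of box between -0.037 and 0.037 m and y of die1 in the frame of box between -0.027 and 0.027 m and z of die1 in the frame of box between 0.008 and 0.058 m and x of die2 in the frame of box between -0.037 and 0.037 m and y of die2 in the frame of box between -0.027 and 0.027 m and z of die2 in the frame of box between 0.008 and 0.058 m and x of die3 in the frame of box between -0.037 and 0.037 m and y of die3 in the frame of box between -0.027 and 0.027 m and z of die3 in the frame of box between 0.008 and 0.058 m and x of die4 in the frame of box between -0.037 and 0.037 m and y of die4 in the frame of box between -0.027 and 0.027 m and z of die4 in the frame of box between 0.008 and 0.058 m and angle between box's own z axis and vertical above 3 rad and x of box in the frame of mat between -0.07 and 0.07 m and y of box in the frame of mat between -0.1 and 0.1 m and z of box in the frame of mat between 0.055 and 0.078 m and linear speed of each of box, lid, tumbler1, tumbler2 below 0.02 m/s); the robot touches nothing.
It fails at once if the box is tipped more than 30 degrees without its lid on (angle between box's own z axis and vertical above 0.52 rad and (z of lid in the frame of box above 0.048 m or z of lid in the frame of box below 0.02 m or x of lid in the frame of box above 0.015 m or x of lid in the frame of box below -0.015 m or y of lid in the frame of box above 0.015 m or y of lid in the frame of box below -0.015 m)).
It fails at once if the chalk or the bottle is moved more than 3 cm (distance of any of chalk, bottle from where it was at the start of the episode above 0.03 m).
Of die1, die2, die3, die4 only 3 to 4 are there at a start; the rules pass over those that are not, and their reading is None.
Of tumbler1, tumbler2 only 1 to 2 are there at a start; the rules pass over those that are not, and their reading is None.
At some moment in a run one of die1, die2, die3, die4 may be knocked a few centimetres aside while the robot is not near it.
It also fails if it takes over 210 s, if anything falls off the work surface, if the arm or the gripper's body presses on something with over 40 N, if the wrist force passes 120 N, or if a joint passes its speed limit or range.

## Working session

There is one attempt and no reset: what is moved stays moved. The work goes in short steps, Python scripts to look and compute and a tool call to move; the robot and the scene stay as the last step left them, time stands still between calls to the robot, and variables do not carry over. Pictures are saved under pics/ and viewed, at most 14 in all, crops included, and the job is handed in when it is done.

Besides the shell and the picture viewer there is one more tool, called after "Emit:" by a JSON object that holds its "fn" and its "kwargs", one argument or row to a line. servo_tool: Moves the arm, as the interface text tells. Its arguments: {"type":"object","properties":{"deltas":{"type":"array"},"squeeze":{"type":"number"}},"required":["deltas"]}

```bash
mkdir -p pics; cat > h.py <<'E'
import numpy as np, cv2
from plant import get_obs, capture, get_calibration
def cloud(n,d):
    c=get_calibration(n); v,u=np.mgrid[0:400,0:640].astype(float)
    K=np.array([[c['fx'],0,c['cx']],[0,c['fy'],c['cy']],[0,0,1]])
    p=cv2.undistortPoints(np.stack([u.ravel(),v.ravel()],1)[:,None],K,np.array([c['k1'],0,0,0,0.]))[:,0]
    P=np.c_[p,np.ones(len(p))]*d.reshape(-1,1)
    return ((P-np.array(c['t']))@np.array(c['R'])).reshape(400,640,3)
def look(n,name=None):
    im,d=capture(n); 
    if name: cv2.imwrite('pics/%s.png'%name,im[:,:,::-1])
    return im,d,cloud(n,d)
def st():
    o=get_obs(); print('t',round(o['time'],2),'pos',np.round(o['tool_pos'],4),'rot',np.round(o['tcp_rot'],3),'q',np.round(o['qpos'],2),'F',np.round(o['force'],1),'gap',round(float(o['finger_gap']),4),'ff',np.round(o['finger_force'],1)); return o
E
python3 - <<'E'
from h import *
st()
for n in('side','top'):
    im,d,P=look(n,n+'0'); c=get_calibration(n); print(n,np.round(-np.array(c['R']).T@np.array(c['t']),3),np.round(c['R'],2).tolist(),c['fx'],(d==0).mean())
    np.savez(n+'0.npz',im=im,P=P)
E
```

```text
t 0.0 pos [ 0.1508 -0.606   0.2219] rot [ 0.993  0.122 -0.    -0.001] q [-1.35  0.42  1.63  0.    1.09 -0.02] F [-0.1 -0.2  0.5] gap 0.0877 ff 0.0
side [0.401 1.138 0.979] [[-0.99, -0.12, 0.02], [-0.09, 0.61, -0.79], [0.09, -0.78, -0.62]] 511.53972517611146 0.004
top [ 0.445 -0.023  1.385] [[-0.03, -1.0, 0.01], [-1.0, 0.03, -0.08], [0.08, -0.01, -1.0]] 439.78009356574205 0.00386328125
```

View pics/top0.png

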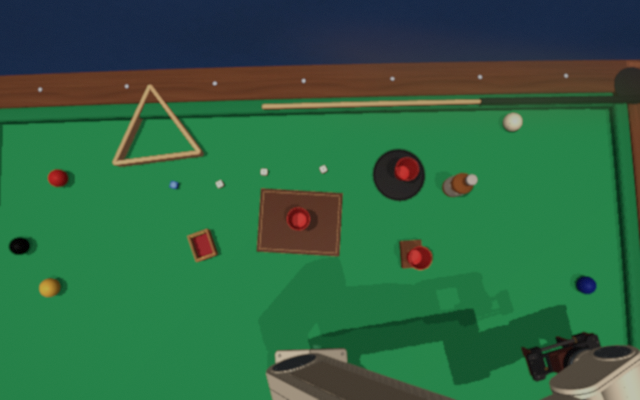

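View pics/side0.png

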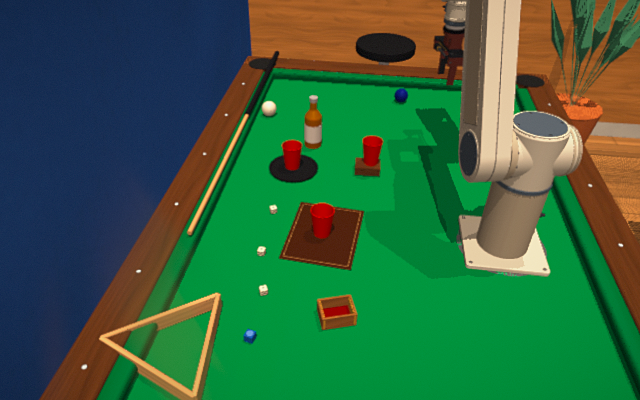

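```bash
cat >> h.py <<'E'
from scipy.optimize import least_squares
def circ(p):
    f=lambda a:np.hypot(p[:,0]-a[0],p[:,1]-a[1])-a[2]
    r=least_squares(f,[*p.mean(0)[:2],.034],loss='soft_l1',f_scale=.002); return r.x
def blobs(m,P,amin=4):
    n,l,s,c=cv2.connectedComponentsWithStats(m.astype(np.uint8))
    for i in range(1,n):
        if s[i,4]>=amin: yield P[l==i],c[i],s[i]
def masks(im,P):
    h=cv2.cvtColor(im,cv2.COLOR_RGB2HSV).astype(int); H,S,V=h[...,0],h[...,1],h[...,2]
    ws=(P[...,0]>-.1)&(P[...,0]<.9)&(abs(P[...,1])<.62)&(P[...,2]<.25)&(P[...,2]>-.02)&((P[...,0]>.2)|(abs(P[...,1])>.3))
    return dict(red=ws&((H<6)|(H>174))&(S>170)&(V>90),white=ws&(S<90)&(V>120)&(P[...,2]<.05),blue=ws&(H>95)&(H<125)&(S>100)&(V>100))
E
python3 - <<'E'
from h import *
for n in('top','side'):
    z=np.load(n+'0.npz'); im,P=z['im'],z['P']; 
    for k,m in masks(im,P).items():
        for p,c,s in blobs(m,P):
            zt=np.percentile(p[:,2],95); out=''
            if k=='red' and zt>.05:
                q=p[p[:,2]>zt-.006]; out='rim %s n%d'%(np.round(circ(q),4),len(q))
            print(n,k,np.round(c),s[4],'med',np.round(np.median(p,0),3),'ztop',round(zt,3),'xr',np.round([p[:,0].min(),p[:,0].max(),p[:,1].min(),p[:,1].max()],3),out)
E
```

```text
top red [406. 169.] 437 med [ 0.657 -0.316  0.042] ztop 0.091 xr [ 0.616  0.696 -0.358 -0.271] rim [ 0.6495 -0.3048  0.0324] n62
top red [298. 218.] 437 med [0.514 0.024 0.017] ztop 0.09 xr [ 0.477  0.549 -0.011  0.065] rim [0.5094 0.0236 0.0323] n60
top red [203. 245.] 255 med [0.438 0.326 0.008] ztop 0.012 xr [0.407 0.472 0.3   0.351] 
top red [419. 257.] 412 med [ 0.384 -0.336  0.06 ] ztop 0.115 xr [ 0.355  0.418 -0.357 -0.293] rim [ 0.3853 -0.3243  0.0316] n38
top white [323. 169.] 55 med [ 0.668 -0.056  0.018] ztop 0.023 xr [ 0.655  0.681 -0.069 -0.044] 
top white [263. 171.] 58 med [0.663 0.132 0.018] ztop 0.024 xr [0.654 0.677 0.121 0.144] 
top white [474. 175.] 4 med [ 0.638 -0.541  0.002] ztop 0.003 xr [ 0.633  0.64  -0.545 -0.536] 
top white [476. 182.] 10 med [ 0.612 -0.544  0.002] ztop 0.007 xr [ 0.607  0.626 -0.548 -0.534] 
top white [219. 184.] 55 med [0.629 0.271 0.017] ztop 0.022 xr [0.616 0.641 0.261 0.288] 
top blue [173. 184.] 38 med [0.631 0.412 0.022] ztop 0.026 xr [0.618 0.641 0.403 0.433] 
side red [371. 150.] 443 med [ 0.385 -0.303  0.096] ztop 0.119 xr [ 0.35
[... 169 characters left out ...]
3023  0.0318] n65
side red [322. 219.] 655 med [0.508 0.04  0.063] ztop 0.089 xr [ 0.475  0.557 -0.098  0.063] rim [0.5071 0.0251 0.0325] n103
side red [336. 310.] 213 med [0.44  0.309 0.009] ztop 0.012 xr [0.408 0.472 0.285 0.33 ] 
side white [311. 138.] 88 med [ 0.599 -0.437  0.038] ztop 0.048 xr [ 0.566  0.649 -0.601 -0.423] 
side white [273. 207.] 35 med [ 0.667 -0.055  0.021] ztop 0.024 xr [ 0.656  0.679 -0.092 -0.04 ] 
side white [261. 249.] 42 med [0.663 0.13  0.02 ] ztop 0.024 xr [0.652 0.676 0.098 0.143] 
side white [263. 288.] 48 med [0.629 0.27  0.02 ] ztop 0.024 xr [0.619 0.64  0.244 0.282] 
side blue [249. 335.] 107 med [0.63  0.419 0.023] ztop 0.027 xr [0.618 0.641 0.401 0.428]
```

Emit:
{"fn": "servo_tool", "kwargs": {
  "deltas": [
    [29.5,-21.8,0,-1.326,1],
    [29.5,-21.8,0,-1.326,1],
    [29.5,-21.8,0,-1.326,1],
    [29.5,-21.8,0,-1.326,1],
    [29.5,-21.8,0,-1.326,1],
    [29.5,-21.8,0,-1.326,1],
    [29.5,-21.8,0,-1.326,1],
    [29.5,-21.8,0,-1.326,1],
    [29.5,-21.8,0,-1.326,1],
    [29.5,-21.8,0,-1.326,1],
    [29.5,-21.8,0,-1.326,1],
    [29.5,-21.8,0,-1.326,1],
    [29.5,-21.8,0,-1.326,1],
    [29.5,-21.8,0,-1.326,1],
    [29.5,-21.8,0,-1.326,1],
    [29.5,-21.8,0,-1.326,1]
  ]
}}

```text
time: 1.43
tool_pos: [0.3842, -0.3241, 0.2226]
tcp_rot: [0.708, 0.706, 0.0, -0.0]
force: [-0.1, -0.7, 0.3]
finger_gap: 0.0878
finger_force: 0.0
```

Emit:
{"fn": "servo_tool", "kwargs": {
  "deltas": [
    [0,0,4,0,1],
    [0,0,8,0,1],
    [0,0,11,0,1],
    [0,0,12.8,0,1],
    [0,0,12.8,0,1],
    [0,0,12.8,0,-1],
    [0,0,12.8,0,-1],
    [0,0,12.8,0,-1],
    [0,0,12.8,0,-1],
    [0,0,12.8,0,-1],
    [0,0,12.8,0,-1],
    [0,0,12.8,0,-1],
    [0,0,12.8,0,-1]
  ],
  "squeeze": 10
}}

```text
time: 2.52
tool_pos: [0.3853, -0.3245, 0.096]
tcp_rot: [0.707, 0.707, 0.0, 0.001]
force: [-0.9, -0.3, 7.7]
finger_gap: 0.0677
finger_force: 10.0
```

Emit:
{"fn": "servo_tool", "kwargs": {
  "deltas": [
    [0,0,-1,0,-1],
    [0,0,-3,0,-1],
    [0,0,-6,0,-1],
    [0,0,-9,0,-1],
    [0,0,-12,0,-1],
    [0,0,-12,0,-1],
    [0,0,-12,0,-1]
  ]
}}

```text
time: 3.1
tool_pos: [0.3854, -0.3244, 0.217]
tcp_rot: [0.707, 0.707, 0.0, 0.002]
force: [0.3, 0.5, -1.1]
finger_gap: 0.0675
finger_force: 10.0
```

```bash
python3 - <<'E'
from h import *
o=st(); tp=np.array(o['tool_pos'])
for n in('top','side'):
    im,d,P=look(n,n+'1')
    for p,c,s in blobs(masks(im,P)['red'],P,30):
        zt=np.percentile(p[:,2],95); 
        if zt>.05: q=p[p[:,2]>zt-.006]; print(n,np.round(c),zt.round(3),np.round(circ(q),4),len(q))
E
```

```text
t 3.1 pos [ 0.3854 -0.3244  0.217 ] rot [0.707 0.707 0.    0.002] q [-0.72  0.25  1.9   0.    0.98 -0.72] F [ 0.3  0.5 -1.1] gap 0.0675 ff 10.0
top [406. 169.] 0.09 [ 0.6496 -0.3051  0.0324] 65
top [298. 218.] 0.089 [0.5094 0.0235 0.0323] 57
top [422. 259.] 0.241 [ 0.3858 -0.3255  0.0331] 18
side [375. 117.] 0.238 [ 0.3832 -0.3229  0.0322] 77
side [292. 154.] 0.089 [ 0.6472 -0.3035  0.0319] 78
side [322. 220.] 0.089 [0.5074 0.025  0.0318] 113
```

Emit:
{"fn": "servo_tool", "kwargs": {
  "deltas": [
    [0.1,1,0,0,-1],
    [0.3,4,0,0,-1],
    [0.6,7,0,0,-1],
    [0.8,10,0,0,-1],
    [1,13,0,0,-1],
    [1.2,16,0,0,-1],
    [1.5,19,0,0,-1],
    [1.8,22,0,0,-1],
    [1.9,24,0,0,-1],
    [2,25.6,0,0,-1],
    [2,26.3,0,0,-1],
    [2,26.3,0,0,-1],
    [2,26.3,3,0,-1],
    [2,26.3,6,0,-1],
    [2,26.3,8,0,-1],
    [2,26.3,9.5,0,-1],
    [2,26.3,10.6,0,-1],
    [2,26.3,11.3,0,-1],
    [2,26.3,11.3,0,-1],
    [2,26.3,11.3,0,-1]
  ]
}}

```text
time: 4.87
tool_pos: [0.6474, -0.3041, 0.102]
tcp_rot: [0.707, 0.707, -0.0, -0.0]
force: [0.3, -1.0, -0.7]
finger_gap: 0.0673
finger_force: 10.0
```

Emit:
{"fn": "servo_tool", "kwargs": {
  "deltas": [
    [0,0,0,0,1],
    [0,0,0,0,1],
    [0,0,0,0,1],
    [0,0,0,0,1],
    [0,0,0,0,1],
    [0,0,0,0,1],
    [0,0,-3,0,1],
    [0,0,-7,0,1],
    [0,0,-11,0,1],
    [0,0,-12,0,1],
    [0,0,-12,0,1],
    [0,0,-12,0,1]
  ]
}}

```text
time: 5.87
tool_pos: [0.6475, -0.3039, 0.2218]
tcp_rot: [0.707, 0.707, 0.0, 0.0]
force: [-0.6, -0.8, -0.4]
finger_gap: 0.088
finger_force: 0.0
```

Emit:
{"fn": "servo_tool", "kwargs": {
  "deltas": [
    [4,-1.7,0,0,1],
    [8,-3.4,0,0,1],
    [12,-5.1,0,0,1],
    [16,-6.8,0,0,1],
    [20,-8.5,0,0,1],
    [24,-10.2,0,0,1],
    [28,-12,0,0,1],
    [31,-13.2,0,0,1],
    [32.8,-13.9,0,0,1],
    [32.8,-13.9,0,0,1],
    [32.8,-13.9,0,0,1]
  ]
}}

```text
time: 6.78
tool_pos: [0.5074, 0.025, 0.2199]
tcp_rot: [0.707, 0.708, -0.001, -0.001]
force: [0.0, -0.0, 0.7]
finger_gap: 0.088
finger_force: 0.0
```

```bash
python3 - <<'E'
from h import *
o=st(); tp=np.array(o['tool_pos'])
for n in('top','side'):
    im,d,P=look(n,n+'2')
    for p,c,s in blobs(masks(im,P)['red'],P,30):
        zt=np.percentile(p[:,2],95); 
        if zt>.05: q=p[p[:,2]>zt-.006]; print(n,np.round(c),zt.round(3),np.round(circ(q),4),len(q))
E
```

```text
t 6.78 pos [0.5074 0.025  0.2199] rot [ 0.707  0.708 -0.001 -0.001] q [ 0.03  0.26  1.89 -0.    1.    0.02] F [ 0.  -0.   0.7] gap 0.088 ff 0.0
top [408. 168.] 0.124 [ 0.6476 -0.3042  0.0325] 71
side [291. 154.] 0.119 [ 0.6405 -0.3039  0.0349] 47
side [322. 219.] 0.089 [0.5072 0.0246 0.0322] 114
```

Emit:
{"fn": "servo_tool", "kwargs": {
  "deltas": [
    [0,0,4,0,1],
    [0,0,8,0,1],
    [0,0,12,0,1],
    [0,0,14,0,1],
    [0,0,15.4,0,1],
    [0,0,15.4,0,1],
    [0,0,15.4,0,-1],
    [0,0,15.4,0,-1],
    [0,0,15.4,0,-1],
    [0,0,15.4,0,-1],
    [0,0,15.4,0,-1],
    [0,0,15.4,0,-1],
    [0,0,15.4,0,-1],
    [0,0,15.4,0,-1],
    [0,0,14,0,-1],
    [0,0,11,0,-1],
    [0,0,8,0,-1],
    [0,0,4,0,-1],
    [0,0,0,0,-1],
    [0,0,0,0,-1]
  ]
}}

```text
time: 8.55
tool_pos: [0.513, 0.0244, 0.229]
tcp_rot: [0.707, 0.707, 0.004, 0.004]
force: [1.2, 0.2, -0.3]
finger_gap: 0.0662
finger_force: 9.8
```

Emit:
{"fn": "servo_tool", "kwargs": {
  "deltas": [
    [0,0,-1,0,-1],
    [-2,1,-2,0,-1],
    [-5,2.2,-2,0,-1],
    [-8,3.4,-2,0,-1],
    [-11,4.7,-2,0,-1],
    [-14,6,-2,0,-1],
    [-17,7.2,-2,0,-1],
    [-20,8.5,-2,0,-1],
    [-23,9.8,-2,0,-1],
    [-26,11,-2,0,-1],
    [-29,12.3,-2,0,-1],
    [-31.5,13.3,-2,0,-1],
    [-32.8,13.9,-2,0,-1],
    [-32.8,13.9,-2,0,-1],
    [-32.8,13.9,-2,0,-1],
    [-32.8,13.9,-2,0,-1]
  ]
}}

```text
time: 9.88
tool_pos: [0.6467, -0.3028, 0.2404]
tcp_rot: [0.707, 0.707, -0.0, -0.001]
force: [0.1, 0.9, -1.8]
finger_gap: 0.0661
finger_force: 9.9
```

```bash
python3 - <<'E'
from h import *
o=st(); tp=np.array(o['tool_pos'])
for n in('top','side'):
    im,d,P=look(n,n+'3')
    for p,c,s in blobs(masks(im,P)['red'],P,30):
        zt=np.percentile(p[:,2],95); 
        if zt>.05: q=p[p[:,2]>zt-.006]; print(n,np.round(c),zt.round(3),np.percentile(p[:,2],2).round(3),np.round(circ(q),4),len(q))
    if n=='side': cv2.imwrite('pics/s3c.png',cv2.resize(im[60:220,220:400,::-1],None,fx=3,fy=3))
E
```

```text
t 9.88 pos [ 0.6467 -0.3028  0.2404] rot [ 0.707  0.707 -0.    -0.001] q [-0.45  0.54  1.4   0.    1.21 -0.45] F [ 0.1  0.9 -1.8] gap 0.0661 ff 9.9
top [401. 167.] 0.22 0.007 [ 0.6417 -0.3073  0.0351] 11
side [291. 100.] 0.249 0.232 [ 0.647  -0.3047  0.03  ] 37
side [292. 114.] 0.247 0.185 [ 0.6471 -0.3025  0.0327] 40
side [292. 150.] 0.121 0.01 [ 0.6445 -0.3026  0.0327] 87
```

View pics/s3c.png

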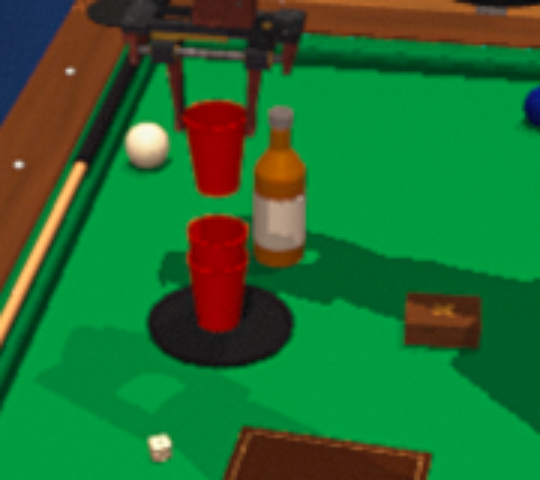

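Emit:
{"fn": "servo_tool", "kwargs": {
  "deltas": [
    [0,0.1,1.5,0,-1],
    [0,0.1,3,0,-1],
    [0,0.1,4.5,0,-1],
    [0,0.1,6,0,-1],
    [0,0.1,7,0,-1],
    [0,0.1,8,0,-1],
    [0,0.1,8.6,0,-1],
    [0,0.1,8.6,0,-1],
    [0,0.1,8.6,0,-1]
  ]
}}

```text
time: 10.73
tool_pos: [0.6487, -0.3039, 0.1558]
tcp_rot: [0.707, 0.707, 0.0, 0.0]
force: [0.3, -0.6, -0.6]
finger_gap: 0.066
finger_force: 9.9
```

```bash
python3 - <<'E'
from h import *
o=st(); im,d,P=look('side'); cv2.imwrite('pics/s4c.png',cv2.resize(im[60:220,220:400,::-1],None,fx=3,fy=3))
E
```

```text
t 10.73 pos [ 0.6487 -0.3039  0.1558] rot [0.707 0.707 0.    0.   ] q [-0.45  0.63  1.45  0.    1.06 -0.45] F [ 0.3 -0.6 -0.6] gap 0.066 ff 9.9
```

View pics/s4c.png

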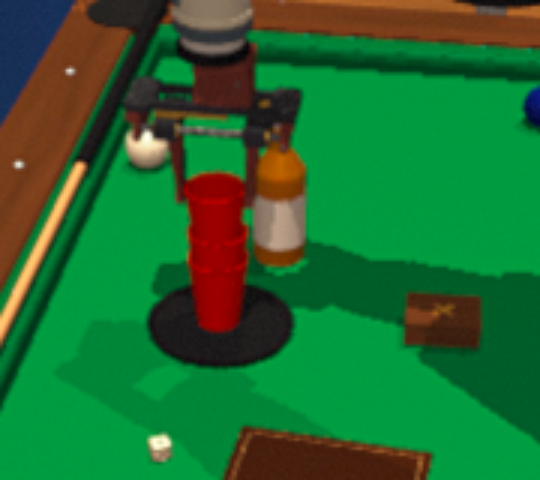

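Emit:
{"fn": "servo_tool", "kwargs": {
  "deltas": [
    [0,0,0,0,1],
    [0,0,0,0,1],
    [0,0,0,0,1],
    [0,0,0,0,1],
    [0,0,0,0,1],
    [0,0,0,0,1],
    [0,0,-4,0,1],
    [0,0,-8,0,1],
    [4,0,-8,0,1],
    [8,0,-8,0,1],
    [12,0,-8,0,1],
    [12,0,-8,0,1],
    [12,0,-8,0,1]
  ]
}}

```text
time: 11.87
tool_pos: [0.6488, -0.182, 0.236]
tcp_rot: [0.706, 0.708, 0.0, 0.0]
force: [0.6, -1.1, -0.8]
finger_gap: 0.0878
finger_force: 0.0
```

```bash
python3 - <<'E'
from h import *
st()
for n in('top','side'):
    im,d,P=look(n,n+'5'); M=masks(im,P)
    np.savez(n+'5.npz',im=im,P=P)
    for p,c,s in blobs(M['red'],P,30):
        zt=np.percentile(p[:,2],95); 
        if zt>.05: q=p[p[:,2]>zt-.006]; print(n,np.round(c),zt.round(3),np.percentile(p[:,2],2).round(3),np.round(circ(q),4),len(q))
    for p,c,s in blobs(M['white'],P,20): 
        q=p[p[:,2]>.015]; print(n,'die',c.round(),np.round(np.median(q,0),4),np.round((q.min(0)+q.max(0))/2,4),len(q))
z=np.load('top5.npz'); cv2.imwrite('pics/boxtop.png',cv2.resize(z['im'][140:280,150:350,::-1],None,fx=4,fy=4,interpolation=cv2.INTER_CUBIC))
E
```

```text
t 11.87 pos [ 0.6488 -0.182   0.236 ] rot [0.706 0.708 0.    0.   ] q [-0.29  0.48  1.5  -0.    1.16 -0.29] F [ 0.6 -1.1 -0.8] gap 0.0878 ff 0.0
top [402. 166.] 0.156 0.071 [ 0.6482 -0.3026  0.0311] 14
  return _methods._mean(a, axis=axis, dtype=dtype,
  ret = um.true_divide(
Traceback (most recent call last):
ValueError: zero-size array to reduction operation minimum which has no identity
```

```bash
cat >> h.py <<'E'
def rect(p):
    (c,s,a)=cv2.minAreaRect((p[:,:2]*1000).astype(np.float32)); return np.round(c,1),np.round(s,1),round(a,1)
def near(P,x,y,r,z0,z1): return (np.hypot(P[...,0]-x,P[...,1]-y)<r)&(P[...,2]>z0)&(P[...,2]<z1)
E
python3 - <<'E'
from h import *
for n in('top','side'):
    im,d,P=look(n,n+'6'); M=masks(im,P); np.savez(n+'6.npz',im=im,P=P)
    for k in [(.44,.31,.075),(.385,-.33,.075)]:
        m=near(P,*k,.026,.05)
        print(n,'box/lid',rect(P[m]),m.sum(),np.median(P[m][:,2]))
    for p,c,s in blobs(M['white'],P,20): 
        q=p[p[:,2]>.013]
        if len(q)>15 and len(q)<100 and q[:,2].max()<.03: print(n,'die',c.round(),np.round(np.median(q,0),4),rect(q),len(q))
z=np.load('top6.npz'); cv2.imwrite('pics/boxtop.png',cv2.resize(z['im'][140:280,150:350,::-1],None,fx=4,fy=4,interpolation=cv2.INTER_CUBIC))
E
```

```text
top box/lid (array([438.8, 324.2]), array([84.5, 67. ]), 18.2) 238 0.03725474953930327
top box/lid (array([ 393.7, -342.1]), array([25.7, 82.5]), 88.2) 196 0.03429233740617531
top die [323. 168.] [ 0.6667 -0.0562  0.0203] (array([667.1, -56.3]), array([18.6, 18.7]), 31.9) 38
top die [263. 171.] [0.6636 0.1304 0.0193] (array([664.1, 130.4]), array([17.1, 19.4]), 82.7) 36
top die [219. 184.] [0.6296 0.2707 0.0193] (array([629.6, 270.5]), array([20.2, 19.4]), 24.7) 40
side box/lid (array([437. , 324.7]), array([84.9, 74.8]), 18.5) 502 0.03741878378900099
side box/lid (array([ 391.9, -318. ]), array([83.2, 75.6]), 1.2) 317 0.03460723519283093
side die [273. 207.] [ 0.6655 -0.0549  0.0212] (array([665. , -55.1]), array([16.5, 21.4]), 21.8) 23
side die [261. 249.] [0.661  0.132  0.0214] (array([660.8, 131.3]), array([19.6, 18.2]), 69.8) 34
side die [263. 288.] [0.6298 0.2697 0.0198] (array([629.8, 270.1]), array([17.4, 20.2]), 25.7) 38
```

View pics/boxtop.png

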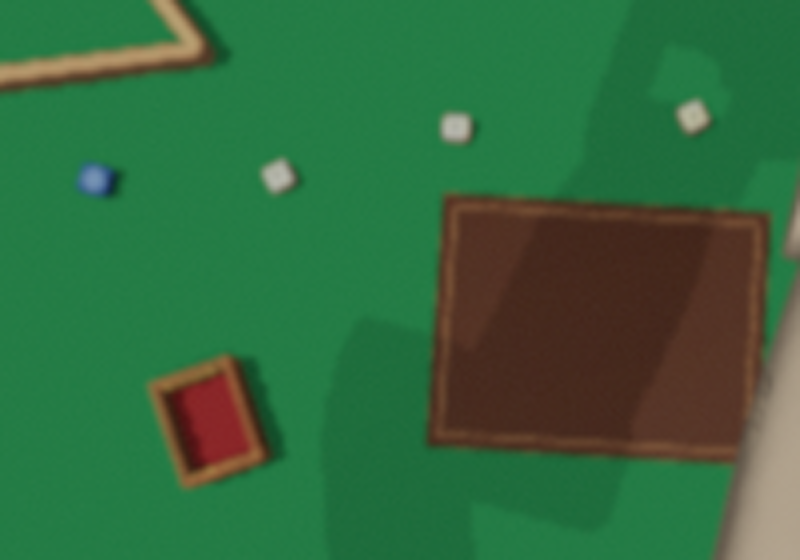

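Emit:
{"fn": "servo_tool", "kwargs": {
  "deltas": [
    [4,0.6,2,-0.12,0.2],
    [8,1.2,6,-0.24,0.2],
    [12,1.8,10,-0.36,0.2],
    [12.6,1.8,14,-0.5,0.2],
    [12.6,1.8,18,-0.5,0.2],
    [12.6,1.8,20,-0.5,0.2],
    [12.6,1.8,21.5,-0.5,0.2],
    [12.6,1.8,22.5,-0.5,0.2],
    [12.6,1.8,23,-0.5,0.2],
    [12.6,1.8,23,-0.5,0.2],
    [12.6,1.8,23,-0.5,-1],
    [12.6,1.8,23,-0.5,-1],
    [12.6,1.8,23,-0.5,-1],
    [12.6,1.8,23,-0.5,-1],
    [12.6,1.8,23,-0.5,-1],
    [12.6,1.8,23,-0.5,-1]
  ],
  "squeeze": 10
}}

```text
time: 13.35
tool_pos: [0.6672, -0.058, 0.0064]
tcp_rot: [0.511, 0.86, 0.0, 0.001]
force: [-1.0, 0.2, 3.8]
finger_gap: 0.0191
finger_force: 10.0
```

Emit:
{"fn": "servo_tool", "kwargs": {
  "deltas": [
    [0,0,-2,0,-1],
    [0,0,-5,0,-1],
    [3,-0.3,-8,0,-1],
    [7,-0.6,-8,0.05,-1],
    [11,-1,-8,0.1,-1],
    [15,-1.3,-8,0.18,-1],
    [19,-1.7,-8,0.18,-1],
    [23,-2,-8,0.18,-1],
    [27,-2.4,-8,0.18,-1],
    [31,-2.7,-8,0.18,-1],
    [35,-3.1,-8,0.18,-1],
    [39,-3.4,-8,0.18,-1],
    [42,-3.7,-8,0.18,-1],
    [44,-3.9,-8,0.18,-1],
    [44.9,-3.9,-7,0.18,-1],
    [44.9,-3.9,-5.5,0.18,-1],
    [44.9,-3.9,-4.4,0.18,-1],
    [44.9,-3.9,-4.4,0.18,-1],
    [44.9,-3.9,-4.4,0.18,-1]
  ]
}}

```text
time: 14.93
tool_pos: [0.4176, 0.3165, 0.0487]
tcp_rot: [0.586, 0.81, -0.001, -0.0]
force: [0.4, -0.7, -0.2]
finger_gap: 0.0192
finger_force: 10.0
```

Emit:
{"fn": "servo_tool", "kwargs": {
  "deltas": [
    [0,0,0,0,0.2],
    [0,0,0,0,0.2],
    [0,0,0,0,0.2],
    [0,0,-3,0,0.2],
    [0,0,-6,0,0.2],
    [-3,4,-6,-0.05,0.2],
    [-5,8,-6,-0.1,0.2],
    [-7,11.5,-6,-0.17,0.2],
    [-7,11.5,-6,-0.17,0.2],
    [-7,11.5,-6,-0.17,0.2]
  ]
}}

```text
time: 15.77
tool_pos: [0.552, 0.2864, 0.1103]
tcp_rot: [0.516, 0.856, 0.001, 0.001]
force: [-0.4, 0.4, -0.3]
finger_gap: 0.0527
finger_force: 0.0
```

```bash
cat > dice.py <<'E'
from h import *
o=st()
for n in('top','side'):
    im,d,P=look(n); M=masks(im,P); np.savez(n+'L.npz',im=im,P=P)
    for p,c,s in blobs(M['white'],P,12): 
        q=p[p[:,2]>.008]
        if len(q)>10 and len(q)<110 and q[:,2].max()<.05: print(n,'die',c.round(),np.round(np.median(q,0),4),rect(q),len(q))
E
python3 dice.py
```

```text
t 15.77 pos [0.552  0.2864 0.1103] rot [0.516 0.856 0.001 0.001] q [ 0.46  0.56  1.71 -0.    0.87 -0.03] F [-0.4  0.4 -0.3] gap 0.0527 ff 0.0
top die [263. 171.] [0.664  0.1292 0.0194] (array([663.2, 130. ]), array([17.8, 19. ]), 78.8) 39
top die [219. 183.] [0.6296 0.2697 0.0196] (array([630. , 271.5]), array([19.8, 19.8]), 23.6) 40
side die [263. 288.] [0.6292 0.2715 0.0209] (array([629.6, 270.8]), array([17.6, 21.4]), 32.1) 41
side die [345. 310.] [0.4193 0.3208 0.0269] (array([418.2, 320.5]), array([16.8, 20.5]), 26.5) 39
```

Emit:
{"fn": "servo_tool", "kwargs": {
  "deltas": [
    [-2.5,3,1,0,0.2],
    [-5,6.1,4,0,0.2],
    [-5,6.1,7,0,0.2],
    [-5,6.1,9,0,0.2],
    [-5,6.1,10.4,0,0.2],
    [-5,6.1,10.4,0,0.2],
    [-5,6.1,10.4,0,-1],
    [-5,6.1,10.4,0,-1],
    [-5,6.1,10.4,0,-1],
    [-5,6.1,10.4,0,-1],
    [-5,6.1,10.4,0,-1],
    [-5,6.1,10.4,0,-1]
  ]
}}

```text
time: 16.87
tool_pos: [0.6267, 0.272, 0.0068]
tcp_rot: [0.515, 0.857, 0.001, 0.0]
force: [-0.2, -0.2, 4.8]
finger_gap: 0.0186
finger_force: 10.0
```

Emit:
{"fn": "servo_tool", "kwargs": {
  "deltas": [
    [0,0,-2,0,-1],
    [0,0,-5,0,-1],
    [2,-2,-8,0,-1],
    [4.5,-4,-8,0.08,-1],
    [7,-6.5,-8,0.17,-1],
    [9.5,-9,-8,0.17,-1],
    [12,-11,-8,0.17,-1],
    [13.2,-12.2,-8,0.17,-1],
    [13.2,-12.2,-6.5,0.17,-1],
    [13.2,-12.2,-5,0.17,-1],
    [13.2,-12.2,-4.4,0.17,-1],
    [13.2,-12.2,-4.4,0.17,-1],
    [13.2,-12.2,-4.4,0.17,-1]
  ]
}}

```text
time: 17.95
tool_pos: [0.4569, 0.3308, 0.0497]
tcp_rot: [0.586, 0.81, -0.0, -0.0]
force: [1.2, 0.2, -0.5]
finger_gap: 0.0189
finger_force: 10.0
```

Emit:
{"fn": "servo_tool", "kwargs": {
  "deltas": [
    [0,0,0,0,0.2],
    [0,0,0,0,0.2],
    [0,0,0,0,0.2],
    [0,0,-3,0,0.2],
    [0,0,-6,0,0.2],
    [-3,2,-6,0.1,0.2],
    [-7,4,-6,0.2,0.2],
    [-11,6,-6,0.3,0.2],
    [-15,8,-6,0.4,0.2],
    [-18,9,-6,0.46,0.2],
    [-18,9,-6,0.46,0.2],
    [-18,9,-6,0.46,0.2]
  ]
}}

```text
time: 18.95
tool_pos: [0.5997, 0.1863, 0.11]
tcp_rot: [0.756, 0.654, 0.0, 0.0]
force: [-0.5, 0.2, 0.7]
finger_gap: 0.0526
finger_force: 0.0
```

```bash
python3 dice.py
```

```text
t 18.95 pos [0.5997 0.1863 0.11  ] rot [0.756 0.654 0.    0.   ] q [0.28 0.57 1.69 0.   0.88 0.43] F [-0.5  0.2  0.7] gap 0.0526 ff 0.0
top die [263. 172.] [0.6628 0.1306 0.019 ] (array([662.6, 130.7]), array([16.5, 15.9]), 85.7) 36
side die [318. 140.] [ 0.5737 -0.4404  0.0358] (array([ 574. , -439.3]), array([28.3, 10.7]), 58.4) 12
side die [263. 249.] [0.6581 0.1321 0.0205] (array([656.4, 129.8]), array([ 8.4, 17.6]), 11.0) 12
side die [345. 311.] [0.4187 0.3223 0.0261] (array([419. , 319.8]), array([17.5, 21. ]), 24.7) 44
side die [328. 312.] [0.4578 0.3319 0.0262] (array([457.3, 329.3]), array([17.1, 18.9]), 12.9) 48
```

Emit:
{"fn": "servo_tool", "kwargs": {
  "deltas": [
    [-2.5,3.5,1,0,0.2],
    [-4.6,7.1,4,0,0.2],
    [-4.6,7.1,7,0,0.2],
    [-4.6,7.1,9,0,0.2],
    [-4.6,7.1,10.4,0,0.2],
    [-4.6,7.1,10.4,0,0.2],
    [-4.6,7.1,10.4,0,-1],
    [-4.6,7.1,10.4,0,-1],
    [-4.6,7.1,10.4,0,-1],
    [-4.6,7.1,10.4,0,-1],
    [-4.6,7.1,10.4,0,-1],
    [-4.6,7.1,10.4,0,-1]
  ]
}}

```text
time: 20.05
tool_pos: [0.6628, 0.1329, 0.0068]
tcp_rot: [0.755, 0.656, 0.001, 0.0]
force: [-0.6, 0.8, 5.4]
finger_gap: 0.0188
finger_force: 10.0
```

Emit:
{"fn": "servo_tool", "kwargs": {
  "deltas": [
    [0,0,-2,0,-1],
    [0,0,-5,0,-1],
    [1.8,-3,-8,-0.05,-1],
    [4,-6,-8,-0.15,-1],
    [6,-9,-8,-0.25,-1],
    [8,-12,-8,-0.35,-1],
    [10,-15,-8,-0.46,-1],
    [12,-18,-8,-0.46,-1],
    [14,-21,-8,-0.46,-1],
    [15.5,-24,-8,-0.46,-1],
    [15.8,-25,-8,-0.46,-1],
    [15.8,-25,-6.5,-0.46,-1],
    [15.8,-25,-5,-0.46,-1],
    [15.8,-25,-4.4,-0.46,-1],
    [15.8,-25,-4.4,-0.46,-1],
    [15.8,-25,-4.4,-0.46,-1],
    [15.8,-25,-4.4,-0.46,0],
    [15.8,-25,-4.4,-0.46,0],
    [15.8,-25,-4.4,-0.46,0]
  ]
}}

```text
time: 21.63
tool_pos: [0.4375, 0.3243, 0.0503]
tcp_rot: [0.586, 0.81, 0.001, 0.0]
force: [0.1, 0.6, 0.8]
finger_gap: 0.0354
finger_force: 0.0
```

Emit:
{"fn": "servo_tool", "kwargs": {
  "deltas": [
    [0,0,-4,0,1],
    [0,0,-8,0,1],
    [0,0,-12,0,1],
    [-4,0,-12,0.1,1],
    [-8,0,-12,0.2,1],
    [-12,0,-12,0.3,1],
    [-16,0,-12,0.31,1],
    [-20,0,-12,0.31,1],
    [-24,0,-12,0.31,1],
    [-28,0,-12,0.31,1],
    [-30,0,-12,0.31,1],
    [-30,0,-12,0.31,1],
    [-30,0,-12,0.31,1]
  ]
}}

```text
time: 22.72
tool_pos: [0.5312, 0.0385, 0.17]
tcp_rot: [0.705, 0.709, 0.0, 0.0]
force: [-0.7, -0.6, -0.3]
finger_gap: 0.0877
finger_force: 0.0
```

```bash
python3 dice.py; python3 - <<'E'
from h import *
for n in('top','side'):
    z=np.load(n+'L.npz'); im,P=z['im'],z['P']
    for k in [(.44,.324,.06),(.39,-.325,.06)]:
        m=near(P,*k,.026,.05); print(n,'box/lid',rect(P[m]),m.sum(),np.median(P[m][:,2]).round(4))
    h=cv2.cvtColor(im,cv2.COLOR_RGB2HSV); 
    m=(np.hypot(P[...,0]-.51,P[...,1]-.02)<.19)&(P[...,2]<.012)&((h[...,0]<25)|(h[...,0]>170))&(h[...,2]<150)
    for p,c,s in blobs(m,P,300): print(n,'mat',rect(p),len(p))
z=np.load('sideL.npz'); cv2.imwrite('pics/box7.png',cv2.resize(z['im'][270:350,280:400,::-1],None,fx=4,fy=4,interpolation=cv2.INTER_CUBIC))
E
```

```text
t 22.72 pos [0.5312 0.0385 0.17  ] rot [0.705 0.709 0.    0.   ] q [0.05 0.36 1.88 0.   0.91 0.04] F [-0.7 -0.6 -0.3] gap 0.0877 ff 0.0
side die [331. 311.] [0.4499 0.328  0.0268] (array([452.2, 321. ]), array([35.6, 32.9]), 21.9) 102
side die [345. 310.] [0.4179 0.3205 0.0273] (array([418.1, 319.6]), array([17.1, 17.8]), 18.5) 47
top box/lid (array([438.9, 324. ]), array([84.5, 66.5]), 18.1) 288 0.037
top box/lid (array([ 394.3, -320.7]), array([84.4, 66.8]), 2.4) 588 0.0343
top mat (array([495.4, -66.8]), array([ 82.6, 198. ]), 87.8) 1490
side box/lid (array([438. , 323.3]), array([84.4, 69.7]), 19.0) 612 0.0356
side box/lid (array([ 391.6, -319.8]), array([83.2, 76.7]), 0.4) 318 0.0344
side mat (array([503. ,  21.4]), array([268.3, 197.8]), 85.0) 3960
```

View pics/box7.png

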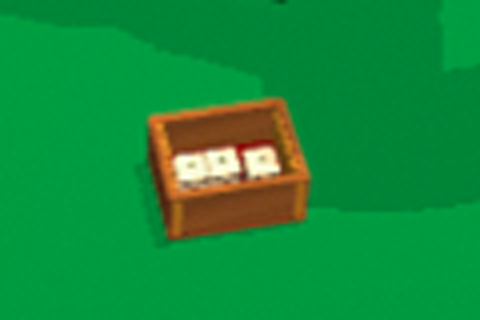

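Emit:
{"fn": "servo_tool", "kwargs": {
  "deltas": [
    [-3,-1.2,0,0.12,1],
    [-6,-2.4,0,0.24,1],
    [-9,-3.6,0,0.36,1],
    [-12,-4.8,0,0.48,1],
    [-15,-6,0,0.6,1],
    [-18,-7.2,0,0.72,1],
    [-21,-8.4,0,0.84,1],
    [-24,-9.6,0,0.96,1],
    [-27,-10.8,0,1.08,1],
    [-30,-12,0,1.2,1],
    [-33,-13,0,1.32,1],
    [-35.8,-14,0,1.44,1],
    [-35.8,-14,2,1.54,1],
    [-35.8,-14,5,1.54,1],
    [-35.8,-14,8,1.54,1],
    [-35.8,-14,10,1.54,1],
    [-35.8,-14,10,1.54,1]
  ]
}}

```text
time: 24.23
tool_pos: [0.3927, -0.3168, 0.0664]
tcp_rot: [1.0, 0.021, -0.003, -0.002]
force: [0.5, -0.4, 0.3]
finger_gap: 0.0879
finger_force: 0.0
```

```bash
python3 - <<'E'
from h import *
st()
for n in('top','side'):
    im,d,P=look(n); np.savez(n+'L.npz',im=im,P=P)
    m=near(P,.393,-.32,.06,.026,.045); print(n,'lid',rect(P[m]),m.sum())
z=np.load('top0.npz');P=z['P']
for u,v in [(262,190),(341,194),(337,255),(258,250)]: print(np.round(P[v,u],3))
E
```

```text
t 24.23 pos [ 0.3927 -0.3168  0.0664] rot [ 1.     0.021 -0.003 -0.002] q [-0.7   0.5   1.98  0.    0.67  0.83] F [ 0.5 -0.4  0.3] gap 0.0879 ff 0.0
top lid (array([ 429.1, -314.9]), array([37.6, 59.1]), 36.4) 99
side lid (array([ 392.2, -317.5]), array([83. , 76.4]), 1.4) 286
[0.606 0.138 0.005]
[ 0.587 -0.111  0.005]
[ 0.395 -0.092  0.004]
[ 0.418  0.155 -0.001]
```

Emit:
{"fn": "servo_tool", "kwargs": {
  "deltas": [
    [0,0.3,2,0,1],
    [0,0.3,4,0,1],
    [0,0.3,5.3,0,1],
    [0,0.3,5.8,0,1],
    [0,0.3,5.8,0,1],
    [0,0.3,5.8,0,-1],
    [0,0.3,5.8,0,-1],
    [0,0.3,5.8,0,-1],
    [0,0.3,5.8,0,-1],
    [0,0.3,5.8,0,-1],
    [0,0.3,5.8,0,-1],
    [0,0.3,5.8,0,-1],
    [0,0.3,4.8,0,-1],
    [0,0.3,2,0,-1],
    [0,0.3,-2,0,-1],
    [0,0.3,-5,0,-1],
    [0,0.3,-5,0,-1]
  ],
  "squeeze": 15
}}

```text
time: 25.75
tool_pos: [0.3971, -0.3253, 0.1256]
tcp_rot: [1.0, 0.02, 0.004, 0.003]
force: [0.6, -0.2, -0.3]
finger_gap: 0.0643
finger_force: 15.0
```

Emit:
{"fn": "servo_tool", "kwargs": {
  "deltas": [
    [0.2,-2,-5,0,-1],
    [0.5,-5,-5,0,-1],
    [0.9,-8.5,-5,0,-1],
    [1.3,-12,-5,0,-1],
    [1.8,-16,-5,0,-1],
    [2.3,-20,-5,0,-1],
    [2.7,-24,-5,-0.03,-1],
    [3.2,-28,-5,-0.06,-1],
    [3.6,-32,-5,-0.1,-1],
    [4.1,-36,-5,-0.14,-1],
    [4.6,-40,-5,-0.18,-1],
    [5,-44,-5,-0.22,-1],
    [5.5,-48,-5,-0.25,-1],
    [6,-52,-5,-0.28,-1],
    [6.5,-56,-5,-0.28,-1],
    [6.9,-60,-5,-0.28,-1],
    [7.2,-62.5,-5,-0.28,-1],
    [7.3,-64,-5,-0.28,-1],
    [7.3,-64.1,-5,-0.28,-1],
    [7.3,-64.1,-5,-0.28,-1]
  ]
}}

```text
time: 27.42
tool_pos: [0.4412, 0.3202, 0.1691]
tcp_rot: [0.987, 0.16, -0.001, 0.0]
force: [-0.3, -0.8, -0.8]
finger_gap: 0.064
finger_force: 15.0
```

Emit:
{"fn": "servo_tool", "kwargs": {
  "deltas": [
    [0,0,5,0,-1],
    [0,0,8,0,-1],
    [0,0,9,0,-1],
    [0,0,9,0,-1],
    [0,0,9,0,-1]
  ]
}}

```text
time: 27.83
tool_pos: [0.442, 0.3195, 0.0801]
tcp_rot: [0.987, 0.159, -0.0, 0.0]
force: [0.5, -0.5, -0.2]
finger_gap: 0.064
finger_force: 15.0
```

```bash
python3 - <<'E'
from h import *
st()
for n in('top','side'):
    im,d,P=look(n); np.savez(n+'L.npz',im=im,P=P)
    m=near(P,.439,.324,.09,.04,.15); print(n,np.percentile(P[m][:,2],[5,50,90]))
    cv2.imwrite('pics/%s8.png'%n,cv2.resize((im[240:350,270:420] if n=='side' else im[190:290,140:280])[:,:,::-1],None,fx=5,fy=5,interpolation=cv2.INTER_CUBIC))
E
```

```text
t 27.83 pos [0.442  0.3195 0.0801] rot [ 0.987  0.159 -0.     0.   ] q [ 0.6   0.52  1.89 -0.    0.73  1.86] F [ 0.5 -0.5 -0.2] gap 0.064 ff 15.0
top [0.07703762 0.10101326 0.10434725]
side [0.04072454 0.0991729  0.10609925]
```

View pics/side8.png

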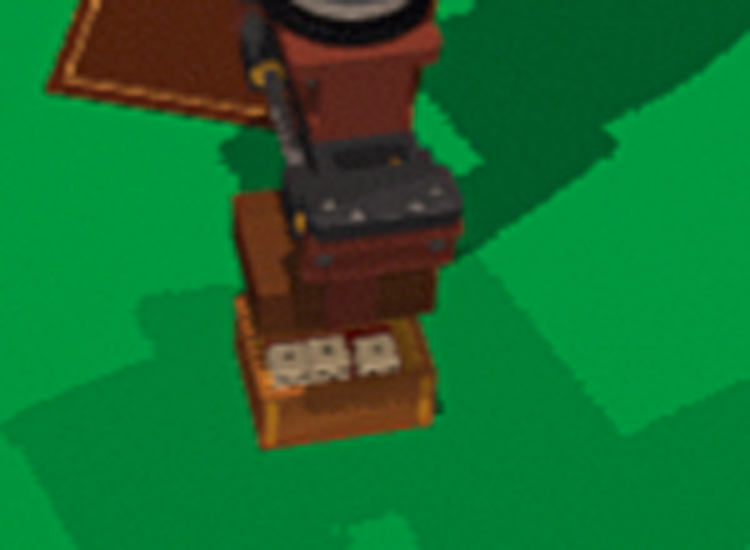

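```bash
python3 - <<'E'
from h import *
th=np.deg2rad(18.3); R=np.array([[np.cos(th),np.sin(th)],[-np.sin(th),np.cos(th)]])
tcp=R@(np.array([.442,.3195])-[.4387,.324]); print('tcp ab',tcp.round(4))
for n in('side','top'):
    z=np.load(n+'L.npz'); P=z['P']; ab=(P[...,:2]-[.4387,.324])@R.T
    for nm,z0,z1,b0,b1 in [('lidfront',.084,.102,.015,.045),('boxfront',.008,.034,.015,.045),('lidtop',.098,.112,-.05,.02),('boxrim',.03,.044,-.05,.05)]:
        m=(P[...,2]>z0)&(P[...,2]<z1)&(ab[...,1]>b0)&(ab[...,1]<b1)&(abs(ab[...,0])<.065)
        if m.sum()<8: continue
        a=ab[m]; print(n,nm,m.sum(),'a',np.percentile(a[:,0],[0,2,50,98,100]).round(4),'b',np.percentile(a[:,1],[2,50,98]).round(4))
E
```

```text
tcp ab [ 0.0017 -0.0053]
side lidfront 188 a [-0.0413 -0.0406  0.0036  0.0421  0.0424] b [0.0184 0.0255 0.0352]
side boxfront 253 a [-0.0438 -0.0413  0.0003  0.0403  0.0409] b [0.0186 0.0308 0.0341]
side lidtop 200 a [0.0167 0.0185 0.0309 0.0422 0.0425] b [-0.0366 -0.0074  0.0188]
side boxrim 262 a [-0.0438 -0.0428  0.0077  0.0406  0.0413] b [-0.0286  0.0276  0.034 ]
top lidtop 106 a [-0.0412 -0.0402 -0.0244  0.0409  0.042 ] b [-0.0381 -0.0158 -0.0066]
top boxrim 17 a [-0.0421 -0.0421 -0.0405 -0.0257 -0.0246] b [-0.0321 -0.0233  0.0054]
```

View pics/top8.png

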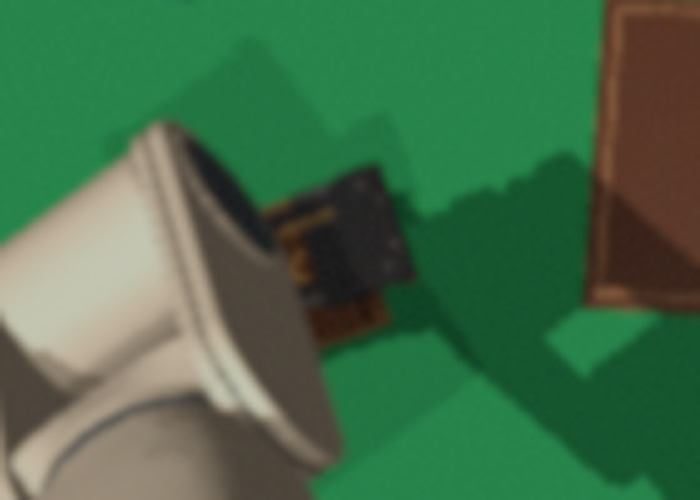

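Emit:
{"fn": "servo_tool", "kwargs": {
  "deltas": [
    [-0.15,-0.5,0.5,0,-1],
    [-0.15,-0.53,1.5,0,-1],
    [-0.15,-0.53,2.5,0,-1],
    [-0.15,-0.53,3,0,-1],
    [-0.15,-0.53,3,0,-1],
    [-0.15,-0.53,3,0,-1]
  ]
}}

```text
time: 28.43
tool_pos: [0.4382, 0.3249, 0.049]
tcp_rot: [0.987, 0.159, -0.001, 0.0]
force: [-0.2, -1.0, -0.7]
finger_gap: 0.064
finger_force: 15.0
```

Emit:
{"fn": "servo_tool", "kwargs": {
  "deltas": [
    [0,0,0.2,0,-1],
    [0,0,0.4,0,-1],
    [0,0,0.6,0,-1],
    [0,0,0.7,0,-1],
    [0,0,0.7,0,-1],
    [0,0,0.7,0,-1]
  ]
}}

```text
time: 28.93
tool_pos: [0.4395, 0.3255, 0.0444]
tcp_rot: [0.987, 0.159, 0.001, -0.0]
force: [-2.9, -2.5, 15.9]
finger_gap: 0.0638
finger_force: 15.0
```

```bash
python3 - <<'E'
from h import *
st()
th=np.deg2rad(18.3); R=np.array([[np.cos(th),np.sin(th)],[-np.sin(th),np.cos(th)]])
for n in('side','top'):
    im,d,P=look(n); ab=(P[...,:2]-[.4387,.324])@R.T
    for nm,z0,z1,b0,b1 in [('lidfront',.045,.062,.02,.045),('boxfront',.008,.034,.02,.045),('lidtop',.055,.085,-.045,.025)]:
        m=(P[...,2]>z0)&(P[...,2]<z1)&(ab[...,1]>b0)&(ab[...,1]<b1)&(abs(ab[...,0])<.06)
        if m.sum()<8: continue
        a=ab[m]; print(n,nm,m.sum(),'a',np.percentile(a[:,0],[0,2,50,98,100]).round(4),'b',np.percentile(a[:,1],[2,50,98]).round(4),'z',np.percentile(P[m][:,2],[10,50,90]).round(4))
    if n=='side':cv2.imwrite('pics/s9.png',cv2.resize(im[240:350,270:420][:,:,::-1],None,fx=5,fy=5,interpolation=cv2.INTER_CUBIC))
E
```

```text
t 28.93 pos [0.4395 0.3255 0.0444] rot [ 0.987  0.159  0.001 -0.   ] q [ 0.62  0.58  1.9  -0.    0.66  1.87] F [-2.9 -2.5 15.9] gap 0.0638 ff 15.0
side lidfront 159 a [-0.0426 -0.0415  0.0032  0.0399  0.0407] b [0.0269 0.0314 0.041 ] z [0.0472 0.0539 0.0605]
side boxfront 252 a [-0.0431 -0.041   0.0001  0.0405  0.0411] b [0.0276 0.031  0.034 ] z [0.0108 0.0212 0.0312]
side lidtop 199 a [0.0044 0.0156 0.0304 0.0405 0.0409] b [-0.032  -0.0013  0.0238] z [0.0652 0.0679 0.0707]
top lidtop 113 a [-0.0421 -0.0418 -0.0283  0.0411  0.0418] b [-0.0326 -0.0103 -0.0004] z [0.0623 0.0665 0.0695]
```

View pics/s9.png

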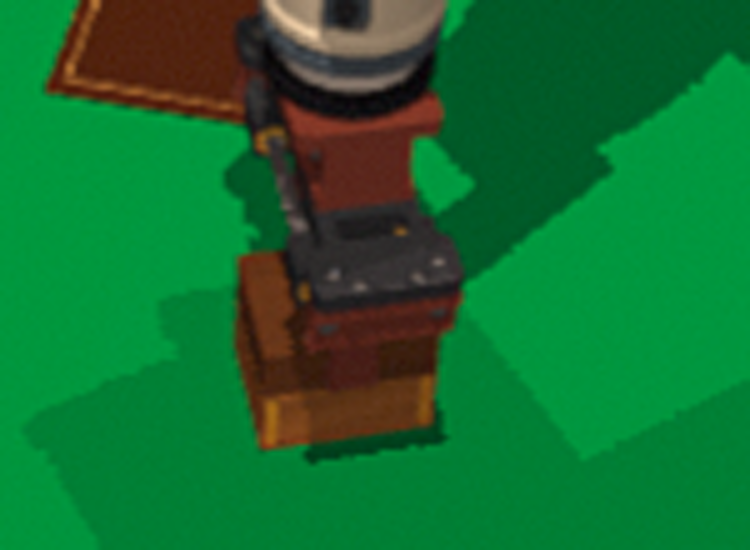

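Emit:
{"fn": "servo_tool", "kwargs": {
  "deltas": [
    [0,0,-0.2,0,-1],
    [0,0,-0.2,0,1],
    [0,0,-0.2,0,1],
    [0,0,-0.2,0,1],
    [0,0,-0.2,0,1],
    [0,0,-4,0,1],
    [0,0,-8,0,1],
    [-4,0,-12,0,1],
    [-8,0,-14,0,1],
    [-12,0,-14,0,1],
    [-16,0,-14,0,1],
    [-16,0,-14,0,1]
  ]
}}

```text
time: 30.03
tool_pos: [0.2818, 0.2719, 0.1824]
tcp_rot: [0.987, 0.159, -0.002, 0.001]
force: [-0.7, -1.3, -0.5]
finger_gap: 0.0882
finger_force: 0.0
```

```bash
cat > box.py <<'E'
import sys
from h import *
st(); x,y,deg=map(float,sys.argv[1:4])
th=np.deg2rad(deg); R=np.array([[np.cos(th),np.sin(th)],[-np.sin(th),np.cos(th)]])
for n in('side','top'):
    im,d,P=look(n); ab=(P[...,:2]-[x,y])@R.T; h=cv2.cvtColor(im,cv2.COLOR_RGB2HSV)
    for nm,z0,z1 in [('lo',.008,.036),('hi',.043,.06),('top',.055,.095)]:
        m=(P[...,2]>z0)&(P[...,2]<z1)&(np.abs(ab)<.07).all(-1)&((h[...,0]<25)|(h[...,0]>170))&(h[...,1]>90)
        if m.sum()<8: continue
        a=ab[m]; Z=P[m][:,2]; print(n,nm,m.sum(),'a',np.percentile(a[:,0],[1,50,99]).round(4),'b',np.percentile(a[:,1],[1,50,99]).round(4),'z',np.percentile(Z,[10,50,90]).round(4),rect(P[m]))
        if nm=='top':
            A=np.c_[a,np.ones(len(a))]; print('  plane slopes',np.linalg.lstsq(A[Z>np.median(Z)-.004],Z[Z>np.median(Z)-.004],rcond=None)[0].round(4))
    if len(sys.argv)>4 and n=='side':
        c=cv2.projectPoints; cal=get_calibration(n); p=np.array(cal['R'])@[x,y,.04]+cal['t']; u,v=int(cal['fx']*p[0]/p[2]+cal['cx']),int(cal['fy']*p[1]/p[2]+cal['cy'])
        cv2.imwrite('pics/%s.png'%sys.argv[4],cv2.resize(im[max(v-70,0):v+60,max(u-80,0):u+80,::-1],None,fx=4,fy=4,interpolation=cv2.INTER_CUBIC))
E
python3 box.py .4387 .324 18.3
```

```text
t 30.03 pos [0.2818 0.2719 0.1824] rot [ 0.987  0.159 -0.002  0.001] q [0.74 0.14 2.15 0.   0.85 1.99] F [-0.7 -1.3 -0.5] gap 0.0882 ff 0.0
side lo 301 a [-0.0416  0.0074  0.041 ] b [-0.0203  0.0305  0.034 ] z [0.0108 0.0219 0.0332] (array([445.4, 347.5]), array([ 51.9, 102.7]), 72.5)
side hi 184 a [-0.0397  0.0082  0.0404] b [-0.0242  0.0305  0.0333] z [0.0452 0.0516 0.0583] (array([444.6, 348.9]), array([48.8, 98. ]), 73.2)
side top 861 a [-0.0415 -0.0001  0.0399] b [-0.0317  0.0061  0.0332] z [0.063  0.0677 0.0701] (array([436.9, 325.2]), array([83.6, 68.8]), 17.6)
  plane slopes [-0.003  -0.0016  0.068 ]
top lo 43 a [-0.042  -0.002   0.0336] b [-0.0334 -0.0319  0.0081] z [0.0166 0.0236 0.0334] (array([434.3, 295.2]), array([35.9, 87.9]), 77.8)
top hi 38 a [-0.0427 -0.0038  0.0353] b [-0.0335 -0.032   0.0153] z [0.044  0.0527 0.0587] (array([437.8, 316.4]), array([79. , 54.1]), 19.0)
top top 594 a [-0.0421 -0.0015  0.0385] b [-0.0329 -0.0028  0.0287] z [0.063  0.0669 0.0703] (array([437.8, 322.1]), array([83.2, 63.9]), 19.3)
  plane slopes [-0.0029  0.002   0.0674]
```

Emit:
{"fn": "servo_tool", "kwargs": {
  "deltas": [
    [4,0,0,0,1],
    [8,0,0,0,1],
    [12,0,0,0,1],
    [16,0,0,0,1],
    [19.5,0,1,0,1],
    [19.5,0,4,0,1],
    [19.5,0,8,0,1],
    [19.5,0,12,0,1],
    [19.5,0,15,0,1],
    [19.5,0,16.3,0,1],
    [19.5,0,16.3,0,1],
    [19.5,0,16.3,0,-1],
    [19.5,0,16.3,0,-1],
    [19.5,0,16.3,0,-1],
    [19.5,0,16.3,0,-1],
    [19.5,0,16.3,0,-1],
    [19.5,0,16.3,0,-1],
    [19.5,0,16.3,0,-1]
  ],
  "squeeze": 5
}}

```text
time: 31.63
tool_pos: [0.4731, 0.3369, 0.0216]
tcp_rot: [0.987, 0.159, 0.002, -0.001]
force: [0.8, -0.9, 7.5]
finger_gap: 0.0642
finger_force: 5.0
```

Emit:
{"fn": "servo_tool", "kwargs": {
  "deltas": [
    [0,0,0,0,1],
    [0,0,0,0,1],
    [0,0,0,0,1],
    [-0.4,0,0.1,0,1],
    [-0.7,0,0.2,0,1],
    [-0.7,0,0.2,0,1],
    [-0.7,0,0.2,0,-1],
    [-0.7,0,0.2,0,-1],
    [-0.7,0,0.2,0,-1],
    [-0.7,0,0.2,0,-1],
    [-0.7,0,0.2,0,-1],
    [-0.7,0,0.2,0,-1]
  ]
}}

```text
time: 32.63
tool_pos: [0.4654, 0.334, 0.0177]
tcp_rot: [0.987, 0.159, 0.0, -0.0]
force: [-0.4, -0.1, -1.1]
finger_gap: 0.0641
finger_force: 5.0
```

Emit:
{"fn": "servo_tool", "kwargs": {
  "deltas": [
    [-0.15,0,-0.3,0,-1],
    [-0.35,0,-0.6,0,-1],
    [-0.55,0,-0.9,0,-1],
    [-0.75,0,-1.2,0,-1],
    [-1,0,-1.45,0,-1],
    [-1.2,0,-1.7,0,-1],
    [-1.45,0,-1.95,0,-1],
    [-1.7,0,-2.2,0,-1],
    [-2,0,-2.4,0,-1],
    [-2.2,0,-2.65,0,-1],
    [-2.5,0,-2.85,0,-1],
    [-2.8,0,-3.05,0,-1],
    [-2.8,0,-3.05,0,-1]
  ]
}}

```text
time: 33.72
tool_pos: [0.4381, 0.3249, 0.0485]
tcp_rot: [0.987, 0.159, -0.0, 0.0]
force: [0.0, 0.6, -2.6]
finger_gap: 0.0641
finger_force: 5.0
```

```bash
python3 box.py .4387 .324 18.3 s10
```

```text
t 33.72 pos [0.4381 0.3249 0.0485] rot [ 0.987  0.159 -0.     0.   ] q [0.62 0.57 1.9  0.   0.67 1.87] F [ 0.   0.6 -2.6] gap 0.0641 ff 5.0
side lo 203 a [-0.0635 -0.0362  0.0257] b [-0.0062  0.0299  0.0333] z [0.016  0.0277 0.0346] (array([418.3, 329.4]), array([93.6, 50.6]), 11.3)
side hi 196 a [-0.0473  0.0159  0.0243] b [-0.0313  0.0288  0.0402] z [0.0444 0.0519 0.0579] (array([430.9, 340.4]), array([ 53.3, 103. ]), 68.5)
side top 209 a [-0.0695 -0.0017  0.0184] b [-0.0256  0.0317  0.0421] z [0.0567 0.0686 0.0858] (array([413. , 322.1]), array([87.4, 72.6]), 20.6)
  plane slopes [-0.1653  0.0227  0.0724]
top lo 20 a [-0.0611 -0.0447 -0.028 ] b [-0.0329 -0.0321 -0.0216] z [0.0181 0.0283 0.0346] (array([404.8, 284.1]), array([34. , 11.3]), 14.7)
top hi 21 a [-0.0466 -0.0336  0.0231] b [-0.033  -0.0288  0.0018] z [0.0438 0.0473 0.055 ] (array([434.6, 303.7]), array([77.4,  9.6]), 42.6)
top top 45 a [-0.0679 -0.0443  0.0189] b [-0.0332 -0.0314 -0.0005] z [0.0751 0.0897 0.0946] (array([421.2, 300. ]), array([89.1, 30.2]), 22.0)
  plane slopes [ 0.0219 -0.0159  0.0934]
```

View pics/s10.png

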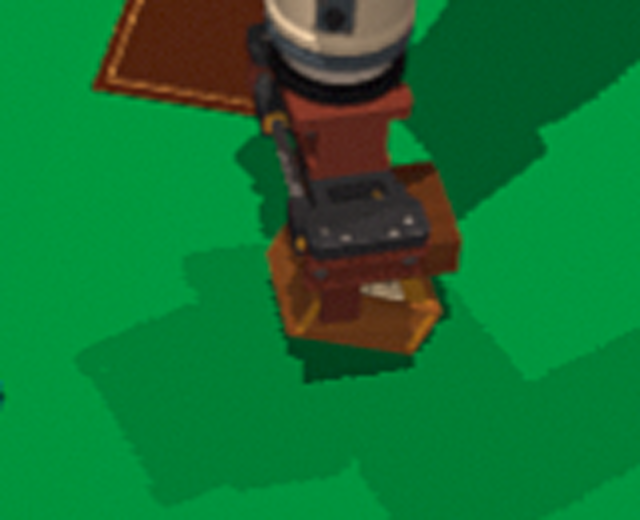

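Emit:
{"fn": "servo_tool", "kwargs": {
  "deltas": [
    [0.5,0,0.4,0,-1],
    [0.9,0,0.8,0,-1],
    [1.3,0,1.2,0,-1],
    [1.7,0,1.6,0,-1],
    [2.1,0,2,0,-1],
    [2.4,0,2.4,0,-1],
    [2.6,0,2.8,0,-1],
    [2.8,0,3.1,0,-1],
    [2.8,0,3.2,0,-1],
    [2.8,0,3.2,0,-1]
  ]
}}

```text
time: 34.65
tool_pos: [0.4656, 0.334, 0.0161]
tcp_rot: [0.987, 0.159, 0.0, -0.0]
force: [0.6, -0.9, -1.1]
finger_gap: 0.0644
finger_force: 5.0
```

```bash
python3 box.py .4387 .324 18.3 s11; python3 - <<'E'
from h import *
z=np.load('top0.npz');P=z['P']; im=z['im']
for u in (200,240,300,350): print(u,[(v,*np.round(P[v,u],3)) for v in range(92,128,4)])
E
```

```text
t 34.65 pos [0.4656 0.334  0.0161] rot [ 0.987  0.159  0.    -0.   ] q [ 0.6   0.65  1.84 -0.    0.65  1.85] F [ 0.6 -0.9 -1.1] gap 0.0644 ff 5.0
side lo 239 a [-0.0435 -0.0073  0.0384] b [0.0154 0.031  0.0417] z [0.0113 0.0235 0.0337] (array([426.6, 356.9]), array([83.2, 27.6]), 7.5)
side hi 54 a [-0.0418 -0.0274  0.0375] b [0.0284 0.0323 0.0423] z [0.0447 0.0494 0.0566] (array([425.9, 357.3]), array([81.1,  6.5]), 27.0)
side top 226 a [-0.0435 -0.0321 -0.014 ] b [-0.0328 -0.0017  0.0325] z [0.064  0.0675 0.0704] (array([435.6, 323.1]), array([82.3, 66.9]), 19.1)
  plane slopes [0.0038 0.0136 0.0681]
top lo 30 a [-0.0449 -0.0253 -0.    ] b [-0.0333 -0.0323 -0.001 ] z [0.0152 0.0264 0.0339] (array([417.5, 290.5]), array([28.4, 58.3]), 69.3)
top hi 20 a [-0.0432 -0.0259 -0.0026] b [-0.0334 -0.0321 -0.0073] z [0.0449 0.0495 0.0567] (array([419.8, 289.5]), array([22.2, 49.9]), 74.2)
top top 163 a [-0.0431 -0.0192  0.0346] b [-0.0328 -0.0189 -0.0061] z [0.0626 0.0668 0.0699] (array([441.4, 303.7]), array([79.5, 26.7]), 16.3)
  plane slopes [0.0002 0.0162 0.0675]
200 [(92, np.float64(0.91
[... 1589 characters left out ...]
4(0.829), np.float64(0.012), np.float64(0.003)), (124, np.float64(0.816), np.float64(0.013), np.float64(0.002))]
350 [(92, np.float64(0.904), np.float64(-0.148), np.float64(0.043)), (96, np.float64(0.892), np.float64(-0.148), np.float64(0.04)), (100, np.float64(0.879), np.float64(-0.147), np.float64(0.038)), (104, np.float64(0.859), np.float64(-0.144), np.float64(0.063)), (108, np.float64(0.854), np.float64(-0.146), np.float64(0.036)), (112, np.float64(0.848), np.float64(-0.148), np.float64(0.014)), (116, np.float64(0.838), np.float64(-0.149), np.float64(0.003)), (120, np.float64(0.826), np.float64(-0.149), np.float64(-0.002)), (124, np.float64(0.812), np.float64(-0.148), np.float64(0.002))]
```

View pics/s11.png

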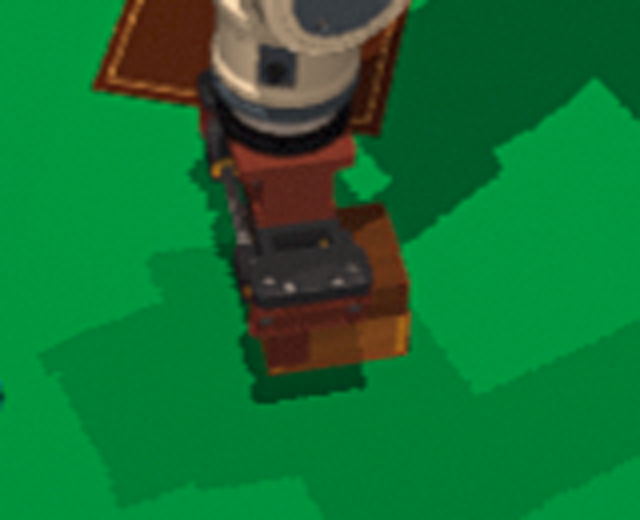

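Emit:
{"fn": "servo_tool", "kwargs": {
  "deltas": [
    [0,0,0,0,1],
    [0,0,0,0,1],
    [0,0,0,0,1],
    [0,0,0,0,1],
    [-1,0,-0.2,0,1],
    [-2,0,-0.3,0,1],
    [-3,0,-0.3,0,1],
    [-4.1,0,-0.3,0,1],
    [-4.1,0,-0.3,0,1],
    [-4.1,0,-0.3,0,1]
  ]
}}

```text
time: 35.58
tool_pos: [0.4254, 0.3207, 0.0193]
tcp_rot: [0.987, 0.159, -0.0, 0.0]
force: [0.2, 0.4, 0.2]
finger_gap: 0.0874
finger_force: 0.0
```

```bash
python3 box.py .4387 .324 18.3 | grep -v slopes; python3 - <<'E'
from h import *
for n in('top','side'):
    P=np.load(n+'0.npz')['P']
    m=(P[...,0]>.75)&(P[...,0]<.95)&(P[...,1]>.13)&(P[...,1]<.30)&(P[...,2]>.012)
    p=P[m]; E=[]
    for y in np.arange(.135,.30,.01):
        q=p[abs(p[:,1]-y)<.006]
        if len(q): E.append((y,np.percentile(q[:,0],1),np.median(q[q[:,0]<q[:,0].min()+.03][:,2])))
    E=np.array(E); k=np.polyfit(E[:,0],E[:,1],1); print(n,'rail x=%.4f+%.4f*(y-.21)'%(np.polyval(k,.21),k[0]),E[::3].round(4).tolist())
    for x in np.arange(.83,.90,.006):
        q=P[(abs(P[...,0]-x)<.004)&(abs(P[...,1]-.21)<.04)]; print(round(x,3),np.percentile(q[:,2],[10,50,90]).round(3) if len(q) else 0,end=';')
E
```

```text
t 35.58 pos [0.4254 0.3207 0.0193] rot [ 0.987  0.159 -0.     0.   ] q [ 0.62  0.61  1.93 -0.    0.6   1.87] F [0.2 0.4 0.2] gap 0.0874 ff 0.0
side lo 250 a [-0.0441  0.0093  0.0374] b [-0.0228  0.0308  0.053 ] z [0.0116 0.0236 0.0336] (array([440.3, 347.9]), array([48.9, 99.5]), 74.0)
side hi 143 a [-0.0318  0.0157  0.0394] b [-0.0281  0.0315  0.0548] z [0.0446 0.0512 0.059 ] (array([446.7, 348.8]), array([ 50.1, 101.1]), 68.8)
side top 427 a [-0.0347  0.0209  0.0395] b [-0.0325  0.0053  0.056 ] z [0.0599 0.0675 0.0702] (array([441.6, 326.1]), array([ 85.3, 102.3]), 2.0)
top top 148 a [-0.043   0.0017  0.0375] b [-0.0328 -0.0199 -0.0022] z [0.0631 0.067  0.0697] (array([442.4, 305.4]), array([82.3, 31.9]), 21.0)
top rail x=0.8448+-0.0199*(y-.21) [[0.135, 0.8465, 0.0342], [0.165, 0.846, 0.0348], [0.195, 0.8435, 0.0357], [0.225, 0.844, 0.0347], [0.255, 0.844, 0.035], [0.285, 0.8436, 0.0348]]
0.83 [-0.002  0.001  0.006];0.836 [-0.003  0.001  0.005];0.842 [-0.001  0.004  0.031];0.848 [-0.     0.028  0.036];0.854 [0.031 0.036 0.039];0.86 [0.033 0.036 0.04 ];0.866 [0.032 0.036 0.039];0.872 [0.033 0.037 0.041];0.878 [0.033 0.036 0.039];0.884 [0.032 0.035 0.039];0.89 [0.032 0.036 0.04 ];0.896 [0.036 0.039 0.045];side rail x=0.8450+-0.0043*(y-.21) [[0.135, 0.8453, 0.0362], [0.165, 0.8449, 0.0363], [0.195, 0.8446, 0.036], [0.225, 0.8453, 0.0357], [0.255, 0.8454, 0.0361], [0.285, 0.8443, 0.036]]
0.83 [-0.     0.003  0.005];0.836 [-0.     0.002  0.006];0.842 [0.    0.005 0.03 ];0.848 [0.001 0.025 0.036];0.854 [0.002 0.036 0.039];0.86 [0.035 0.038 0.04 ];0.866 [0.035 0.038 0.041];0.872 [0.035 0.038 0.039];0.878 [0.036 0.038 0.04 ];0.884 [0.035 0.037 0.039];0.89 [0.034 0.038 0.043];0.896 [0.038 0.041 0.045];
```

Emit:
{"fn": "servo_tool", "kwargs": {
  "deltas": [
    [0,0,0,0,-1],
    [0,0,0,0,-1],
    [0,0,0,0,-1],
    [0,0,0,0,-1],
    [0,0,0,0,-1],
    [0,0,0,0,-1],
    [0,0,-2,0,-1],
    [0,0,-4,0,-1],
    [0,0,-6,0,-1],
    [0,0,-8,0,-1],
    [0,0,-10,0,-1],
    [0,0,-10,0,-1]
  ],
  "squeeze": 15
}}

```text
time: 36.68
tool_pos: [0.428, 0.3222, 0.1222]
tcp_rot: [0.987, 0.159, 0.002, -0.001]
force: [1.0, 0.5, -2.7]
finger_gap: 0.064
finger_force: 15.0
```

Emit:
{"fn": "servo_tool", "kwargs": {
  "deltas": [
    [1,0.7,0,0,-1],
    [3,2.1,0,0.03,-1],
    [5.5,3.8,0,0.06,-1],
    [8,5.6,0,0.1,-1],
    [10.5,7.3,0,0.14,-1],
    [13,9,0,0.18,-1],
    [15.5,10.8,0,0.22,-1],
    [18,12.5,0,0.26,-1],
    [20.5,14.3,0,0.3,-1],
    [23,16,0,0.32,-1],
    [25.5,17.7,0,0.32,-1],
    [28,19.5,0,0.32,-1],
    [30,20.9,0,0.32,-1],
    [31.5,21.9,0,0.32,-1],
    [32,22.2,0,0.32,-1],
    [32,22.2,0,0.32,-1],
    [32,22.2,0,0.32,-1]
  ]
}}

```text
time: 38.1
tool_pos: [0.7987, 0.2104, 0.1167]
tcp_rot: [1.0, -0.0, -0.002, 0.0]
force: [-0.0, -0.7, -3.5]
finger_gap: 0.0641
finger_force: 15.0
```

```bash
cat > v.py <<'E'
import sys
from h import *
st(); x,y,z=map(float,sys.argv[1:4])
im,d,P=look('side'); c=get_calibration('side'); p=np.array(c['R'])@[x,y,z]+c['t']; u,v=int(c['fx']*p[0]/p[2]+c['cx']),int(c['fy']*p[1]/p[2]+c['cy'])
np.savez('sv.npz',im=im,P=P)
r=im[max(v-55,0):v+55,max(u-70,0):u+70,::-1]; cv2.imwrite('pics/%s.png'%sys.argv[4],cv2.resize(r,None,fx=5,fy=5,interpolation=cv2.INTER_CUBIC)); print('crop origin',max(u-70,0),max(v-55,0))
# block pixels in vertical xz-plane nearest camera: extents
h=cv2.cvtColor(im,cv2.COLOR_RGB2HSV); m=(abs(P[...,0]-x)<.08)&(abs(P[...,1]-y-.03)<.012)&(P[...,2]>.004)&(P[...,2]<z+.12)&((h[...,0]<25)|(h[...,0]>170))&(h[...,1]>100)
q=P[m][:,[0,2]]*1000; 
if len(q)>20: print(len(q),'xz rect',cv2.minAreaRect(q.astype(np.float32)))
E
python3 v.py .805 .21 .13 s12
```

```text
t 38.1 pos [0.7987 0.2104 0.1167] rot [ 1.    -0.    -0.002  0.   ] q [0.24 0.83 1.16 0.   1.16 1.81] F [-0.  -0.7 -3.5] gap 0.0641 ff 15.0
crop origin 126 177
677 xz rect ((808.9799194335938, 174.2758026123047), (150.95497131347656, 86.0406494140625), 88.69699096679688)
```

View pics/s12.png

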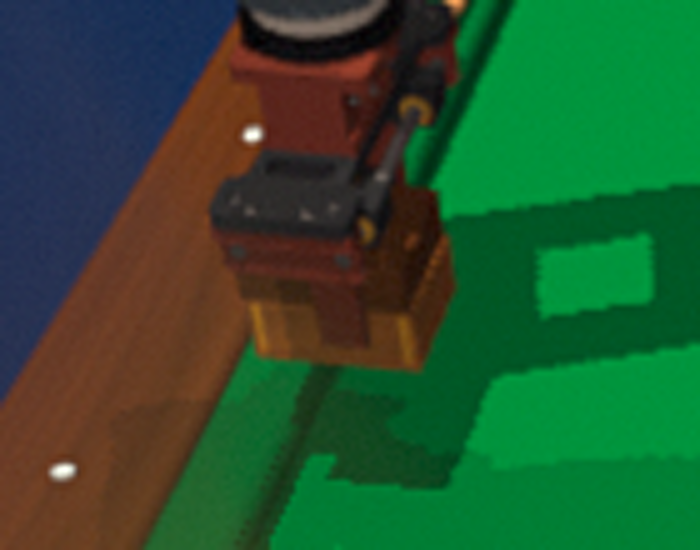

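Emit:
{"fn": "servo_tool", "kwargs": {
  "deltas": [
    [0,0,2,0,-1],
    [0,0,4,0,-1],
    [0,0,5.5,0,-1],
    [0,0,5.9,0,-1],
    [0,0,6.2,0,-1],
    [0,0,6.5,0,-1],
    [0,0,6.7,0,-1],
    [0,0,6.7,0,-1],
    [0,0,6.7,0,-1]
  ]
}}

```text
time: 38.9
tool_pos: [0.8004, 0.211, 0.0531]
tcp_rot: [1.0, -0.0, 0.001, -0.0]
force: [-0.3, -0.2, -3.0]
finger_gap: 0.0638
finger_force: 15.0
```

```bash
cat > tilt.py <<'E'
import sys
from h import *
o=st(); tx,ty,tz=np.array(o['tool_pos'])
im,d,P=look('side'); np.savez('sv.npz',im=im,P=P)
h=cv2.cvtColor(im,cv2.COLOR_RGB2HSV).astype(int); yc=ty+.032
warm=((h[...,0]<25)|(h[...,0]>172))&(h[...,1]>90)
m=warm&(abs(P[...,0]-tx)<.09)&(abs(P[...,1]-yc)<.007)&(P[...,2]>.002)&(P[...,2]<tz+.075)
light=m&(h[...,2]>125)
for nm,k in(('all',m),('light',light)):
    q=(P[k][:,[0,2]]-[tx,tz+.019])*1000
    if len(q)<20: print(nm,len(q)); continue
    H=cv2.convexHull(q.astype(np.float32)); print(nm,len(q),cv2.minAreaRect(q.astype(np.float32)),cv2.approxPolyDP(H,5,True)[:,0].round().astype(int).tolist())
E
python3 tilt.py
```

```text
t 38.9 pos [0.8004 0.211  0.0531] rot [ 1.    -0.     0.001 -0.   ] q [0.24 0.9  1.18 0.   1.07 1.81] F [-0.3 -0.2 -3. ] gap 0.0638 ff 15.0
all 450 ((9.01730728149414, -3.126842498779297), (67.77503204345703, 86.49578094482422), 85.44560241699219) [[50, 15], [-31, 33], [-33, -31], [18, -38], [50, -32]]
light 20 ((45.768638610839844, -16.38266944885254), (27.4227352142334, 6.096693992614746), 88.52079010009766) [[46, -3], [44, -30]]
```

Emit:
{"fn": "servo_tool", "kwargs": {
  "deltas": [
    [0,0,0.2,0,-1],
    [0,0,0.4,0,-1],
    [0,0,0.6,0,-1],
    [0,0,0.8,0,-1],
    [0,0,1,0,-1],
    [0,0,1,0,-1]
  ]
}}

```text
time: 39.45
tool_pos: [0.7995, 0.2108, 0.0413]
tcp_rot: [1.0, -0.0, -0.001, 0.0]
force: [-0.4, -0.2, -2.8]
finger_gap: 0.0638
finger_force: 15.0
```

```bash
python3 tilt.py
```

```text
t 39.45 pos [0.7995 0.2108 0.0413] rot [ 1.    -0.    -0.001  0.   ] q [0.24 0.91 1.18 0.   1.05 1.81] F [-0.4 -0.2 -2.8] gap 0.0638 ff 15.0
all 420 ((9.489517211914062, -4.032329559326172), (68.52287292480469, 84.28025817871094), 86.88001251220703) [[51, 13], [-31, 32], [-31, -36], [45, -34]]
light 16
```

Emit:
{"fn": "servo_tool", "kwargs": {
  "deltas": [
    [0.2,0,0,0,-1],
    [0.4,0,0,0,-1],
    [0.6,0,0,0,-1],
    [0.8,0,0,0,-1],
    [1,0,0,0,-1],
    [1,0,0,0,-1]
  ]
}}

```text
time: 40.0
tool_pos: [0.8104, 0.2108, 0.0423]
tcp_rot: [1.0, -0.0, 0.0, -0.0]
force: [-0.8, -0.1, -2.5]
finger_gap: 0.0638
finger_force: 15.0
```

Emit:
{"fn": "servo_tool", "kwargs": {
  "deltas": [
    [0,0,-2,0,-1],
    [0,0,-4,0,-1],
    [-1.5,2,-5,0.02,-1],
    [-4,5,-5,0.05,-1],
    [-6.5,8,-5,0.087,-1],
    [-9,11,-5,0.087,-1],
    [-11.5,14,-5,0.087,-1],
    [-14,17,-5,0.087,-1],
    [-15.2,19,-5,0.087,-1],
    [-15.2,19,-3,0.087,-1],
    [-15.2,19,-1,0.087,-1],
    [-15.2,19,1,0.087,-1],
    [-15.2,19,1.8,0.087,-1],
    [-15.2,19,1.8,0.087,-1],
    [-15.2,19,1.8,0.087,-1]
  ],
  "squeeze": 20
}}

```text
time: 41.25
tool_pos: [0.658, 0.021, 0.0243]
tcp_rot: [0.999, -0.044, -0.0, -0.0]
force: [0.2, 0.2, -2.5]
finger_gap: 0.0639
finger_force: 20.0
```

```bash
python3 tilt.py; python3 - <<'E'
from h import *
P0=None
for n in('top','side'):
  for src in (n+'0.npz','sv.npz' if n=='side' else None):
    if not src: continue
    z=np.load(src); im,P=z['im'],z['P']; h=cv2.cvtColor(im,cv2.COLOR_RGB2HSV).astype(int)
    green=(h[...,0]>50)&(h[...,0]<80)&(h[...,1]>120)
    for y in (-.05,-.02,.0,.04,.07,.1):
        m=(abs(P[...,1]-y)<.006)&(P[...,2]<.012)&(P[...,0]>.52)&(P[...,0]<.66)
        g=P[m&green][:,0]; b=P[m&~green][:,0]
        if len(g) and len(b): print(src,y,'edge between',np.percentile(b,97).round(4),np.percentile(g,3).round(4))
E
```

```text
t 41.25 pos [0.658  0.021  0.0243] rot [ 0.999 -0.044 -0.    -0.   ] q [0.01 0.73 1.64 0.   0.78 1.67] F [ 0.2  0.2 -2.5] gap 0.0639 ff 20.0
all 405 ((-18.68610382080078, -3.1222686767578125), (144.52061462402344, 69.96725463867188), 3.189176559448242) [[52, 25], [-27, 31], [-89, -38], [44, -35], [52, -17]]
light 25 ((-6.7794189453125, -19.822059631347656), (117.79627990722656, 30.80861473083496), 5.382654190063477) [[51, -1], [-25, -12], [-64, -33], [-64, -41], [46, -30]]
top0.npz -0.05 edge between 0.6551 0.5987
top0.npz -0.02 edge between 0.5963 0.6024
top0.npz 0.0 edge between 0.5992 0.6028
top0.npz 0.04 edge between 0.6025 0.6071
top0.npz 0.07 edge between 0.6069 0.611
top0.npz 0.1 edge between 0.6055 0.6121
side0.npz -0.05 edge between 0.6581 0.5992
side0.npz -0.02 edge between 0.5961 0.602
side0.npz 0.0 edge between 0.5973 0.6049
side0.npz 0.04 edge between 0.6011 0.6064
side0.npz 0.07 edge between 0.6043 0.6098
side0.npz 0.1 edge between 0.6092 0.6123
sv.npz -0.05 edge between 0.5941 0.5979
sv.npz -0.02 edge between 0.5968 0.6005
sv.npz 0.0 edge between 0.5981 0.603
sv.npz 0.04 edge between 0.6028 0.6059
sv.npz 0.07 edge between 0.6031 0.6111
sv.npz 0.1 edge between 0.6079 0.6127
```

Emit:
{"fn": "servo_tool", "kwargs": {
  "deltas": [
    [0,0,0.2,0,-1],
    [0,0,0.45,0,-1],
    [-0.5,0,0.45,0,-1],
    [-1,0,0.45,0,-1],
    [-1.5,0,0.45,0,-1],
    [-2,0,0.5,0,-1],
    [-2.2,0,0.5,0,-1],
    [-2.4,0,0.5,0,-1],
    [-2.6,0,0.5,0,-1],
    [-2.6,0,0.5,0,-1]
  ]
}}

```text
time: 42.13
tool_pos: [0.6349, 0.0229, 0.0204]
tcp_rot: [0.999, -0.044, 0.003, -0.0]
force: [6.4, -1.1, -3.4]
finger_gap: 0.0637
finger_force: 20.0
```

Emit:
{"fn": "servo_tool", "kwargs": {
  "deltas": [
    [0,0,0.15,0,-1],
    [-0.15,0,0.1,0,-1],
    [-0.35,0,-0.05,0,-1],
    [-0.55,0,-0.2,0,-1],
    [-0.7,0,-0.3,0,-1],
    [-0.9,0,-0.4,0,-1],
    [-1.1,0,-0.48,0,-1],
    [-1.3,0,-0.58,0,-1],
    [-1.5,0,-0.68,0,-1],
    [-1.5,0,-0.68,0,-1]
  ]
}}

```text
time: 42.97
tool_pos: [0.6209, 0.0242, 0.0278]
tcp_rot: [0.999, -0.043, 0.004, -0.0]
force: [7.1, -1.6, -0.5]
finger_gap: 0.064
finger_force: 20.0
```

```bash
python3 tilt.py
```

```text
t 42.97 pos [0.6209 0.0242 0.0278] rot [ 0.999 -0.043  0.004 -0.   ] q [ 0.02  0.68  1.73 -0.    0.72  1.68] F [ 7.1 -1.6 -0.5] gap 0.064 ff 20.0
all 405 ((-17.512771606445312, -6.933742523193359), (153.6792449951172, 75.37884521484375), 8.7969970703125) [[50, 42], [-30, 29], [-90, -43], [-4, -43], [59, -21]]
light 24 ((21.864418029785156, -13.768310546875), (76.29544830322266, 30.578163146972656), 15.311402320861816) [[62, -19], [49, 9], [-18, -10], [-11, -35]]
```

```bash
python3 v.py .61 .03 .05 s13
```

```text
t 43.02 pos [0.6209 0.0242 0.0278] rot [ 0.999 -0.044  0.004 -0.   ] q [ 0.02  0.68  1.73 -0.    0.72  1.68] F [ 6.1 -1.2  1. ] gap 0.064 ff 20.0
crop origin 216 164
627 xz rect ((628.4078979492188, 66.96964263916016), (193.83859252929688, 129.5870361328125), 66.21533966064453)
```

View pics/s13.png

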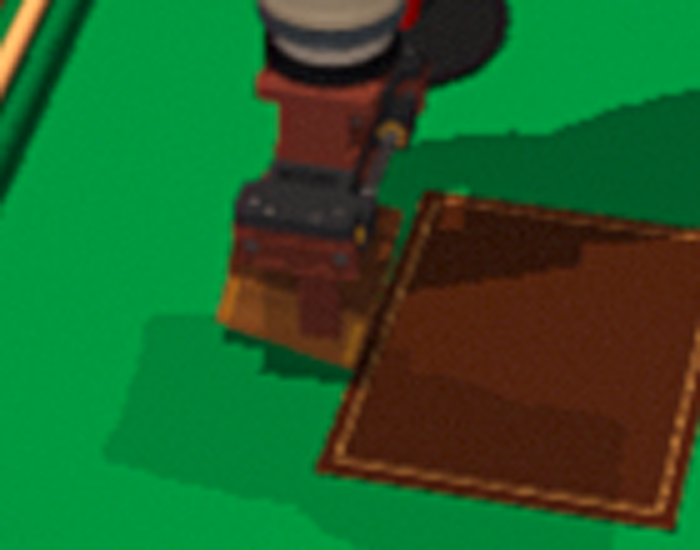

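Emit:
{"fn": "servo_tool", "kwargs": {
  "deltas": [
    [-0.4,0,-0.12,0,-1],
    [-0.8,0,-0.2,0,-1],
    [-1.25,0,-0.25,0,-1],
    [-1.7,0,-0.27,0,-1],
    [-2.1,0,-0.25,0,-1],
    [-2.5,0,-0.2,0,-1],
    [-2.95,0,-0.1,0,-1],
    [-3.35,0,0.05,0,-1],
    [-3.35,0,0.05,0,-1]
  ]
}}

```text
time: 43.82
tool_pos: [0.5838, 0.0274, 0.0261]
tcp_rot: [0.999, -0.044, 0.001, -0.0]
force: [0.8, -0.7, 0.6]
finger_gap: 0.0639
finger_force: 20.0
```

```bash
python3 tilt.py
```

```text
t 43.82 pos [0.5838 0.0274 0.0261] rot [ 0.999 -0.044  0.001 -0.   ] q [0.03 0.65 1.81 0.   0.68 1.68] F [ 0.8 -0.7  0.6] gap 0.0639 ff 20.0
all 403 ((-2.9759902954101562, -8.055946350097656), (180.68153381347656, 72.91435241699219), 7.565779685974121) [[85, 14], [75, 33], [50, 36], [-30, 25], [-90, -41], [23, -41], [69, -10]]
light 23 ((60.46389389038086, 8.574312210083008), (52.919681549072266, 27.609107971191406), 30.518125534057617) [[79, 30], [48, 15], [43, -14], [80, 4], [85, 14]]
```

```bash
sed -i "s/P\[...,2\]>.002/P[...,2]>.011/; s/abs(P\[...,1\]-yc)<.007/abs(P[...,1]-yc-.087*(P[...,0]-tx)*-1)<.006/" tilt.py; cat >> tilt.py <<'E'
# lower outline: per x-bin min z ; upper: max z
k=m; q=(P[k][:,[0,2]]-[tx,0])*1000
for b in range(-80,96,8):
    s=q[(q[:,0]>=b)&(q[:,0]<b+8)][:,1]
    if len(s)>2: print(b,int(s.min()),int(s.max()),end=' | ')
E
python3 tilt.py
```

```text
t 43.87 pos [0.5836 0.0275 0.0258] rot [ 0.999 -0.044  0.    -0.   ] q [0.03 0.65 1.81 0.   0.68 1.68] F [ 1.4 -0.3  1. ] gap 0.0637 ff 20.0
all 382 ((32.68434524536133, 1.5554771423339844), (113.57341766357422, 71.81865692138672), 10.920462608337402) [[90, -3], [77, 31], [50, 41], [-29, 22], [-9, -17], [23, -33], [41, -33]]
light 54 ((58.84789276123047, -5.5991363525390625), (77.45553588867188, 34.65884780883789), 47.268951416015625) [[88, 16], [77, 31], [67, 29], [20, -22], [87, 0]]
-32 54 70 | -24 41 72 | -16 27 66 | -8 39 65 | 0 31 59 | 8 17 65 | 16 11 66 | 24 12 68 | 32 13 68 | 40 11 69 | 48 21 86 | 56 21 68 | 64 27 73 | 72 32 75 | 80 39 66 | 88 41 51 |
```

Emit:
{"fn": "servo_tool", "kwargs": {
  "deltas": [
    [-0.2,0,0.1,0,-1],
    [-0.4,0,0.2,0,-1],
    [-0.6,0,0.3,0,-1],
    [-0.8,0,0.4,0,-1],
    [-1,0,0.5,0,-1],
    [-1.2,0,0.6,0,-1],
    [-1.2,0,0.6,0,-1]
  ]
}}

```text
time: 44.5
tool_pos: [0.5707, 0.0285, 0.019]
tcp_rot: [0.999, -0.044, -0.001, 0.0]
force: [-0.1, 0.2, -0.6]
finger_gap: 0.064
finger_force: 20.0
```

```bash
python3 tilt.py
```

```text
t 44.5 pos [0.5707 0.0285 0.019 ] rot [ 0.999 -0.044 -0.001  0.   ] q [0.03 0.65 1.84 0.   0.65 1.69] F [-0.1  0.2 -0.6] gap 0.064 ff 20.0
all 283 ((30.448322296142578, 5.097972869873047), (63.66301345825195, 117.97075653076172), 89.86394500732422) [[89, -24], [88, 1], [49, 37], [-28, 25], [-26, -26]]
light 44 ((63.30228042602539, -3.1279659271240234), (50.28656005859375, 45.01154327392578), 1.1068967580795288) [[88, 1], [53, 19], [39, 1], [39, -26], [84, -25]]
-32 11 63 | -24 34 62 | -16 22 61 | -8 23 58 | 0 20 40 | 8 27 46 | 16 44 60 | 24 47 60 | 32 11 58 | 40 11 59 | 48 11 74 | 56 11 41 | 64 12 43 | 72 11 41 | 80 11 42 | 88 13 38 |
```

```bash
python3 - <<'E'
from h import *
im=np.load('sv.npz')['im']; st()
a=cv2.resize(im[150:280,210:340,::-1],(590,590),interpolation=cv2.INTER_CUBIC)
cv2.imwrite('pics/s14.png',a)
E
```

```text
t 44.55 pos [0.5712 0.0284 0.0192] rot [ 0.999 -0.044 -0.     0.   ] q [0.03 0.65 1.84 0.   0.65 1.69] F [ 0.5 -0.8 -0.8] gap 0.0638 ff 20.0
```

View pics/s14.png

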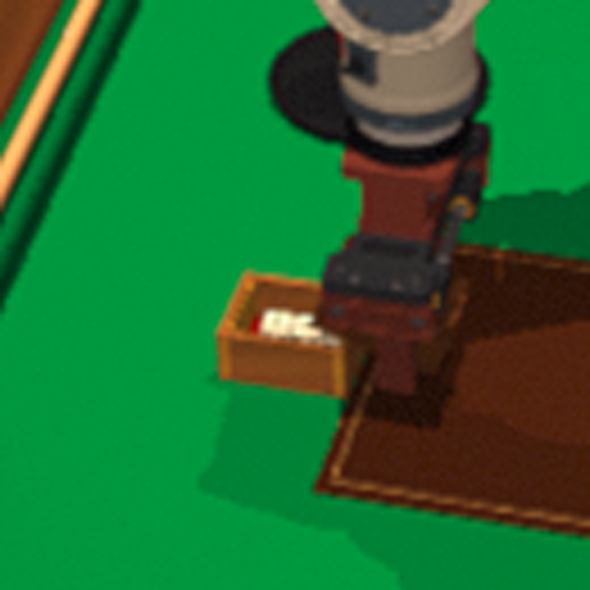

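```bash
cat > prof.py <<'E'
import sys
from h import *
# side-view profile: points in slab y in [y0,y1], x range; ascii raster of x (cols, 4mm) vs z (rows, 4mm); chars by brightness/hue
x0,x1,y0,y1,n=float(sys.argv[1]),float(sys.argv[2]),float(sys.argv[3]),float(sys.argv[4]),sys.argv[5]
st(); im,d,P=look(n); h=cv2.cvtColor(im,cv2.COLOR_RGB2HSV).astype(int)
m=(P[...,0]>x0)&(P[...,0]<x1)&(P[...,1]>y0)&(P[...,1]<y1)&(P[...,2]>-.006)&(P[...,2]<.11)
G=[[' ']*int((x1-x0)/.004+1) for _ in range(30)]
for (H,S,V),p in zip(h[m],P[m]):
    c='.' if 40<H<90 else 'W' if S<90 and V>110 else 'k' if V<45 or S<60 else 'r' if (H<4 or H>172) else 'L' if V>115 else 'd'
    r=int((p[2]+.006)/.004); 
    if 0<=r<30: G[r][int((p[0]-x0)/.004)]=c
for r in range(29,-1,-1): print('%4d'%(r*4-4),''.join(G[r]))
E
python3 prof.py .50 .70 .035 .075 side; python3 prof.py .50 .70 -.03 .02 top
```

```text
t 44.55 pos [0.5712 0.0284 0.0192] rot [ 0.999 -0.044 -0.     0.   ] q [0.03 0.65 1.84 0.   0.65 1.69] F [ 0.5 -0.8 -0.8] gap 0.0638 ff 20.0
 112                                                   
 108           d                                       
 104                                                   
 100                                                   
  96                                                   
  92                                                   
  88                                                   
  84                                                   
  80                               d                   
  76                               d                   
  72                  dd d        dd                   
  68                dr ddd         dd                  
  64           ddd  dddddd        ddd                  
  60           ddd drdddrrd ddd ddd                    
  56            ddddd  d drd d dLddLL                  
  52           ddd dddd d dddddd                       
  48            dd ddd drd dd   d                      
  44   
[... 1840 characters left out ...]
                W  LLL LL   
  40                                     WW WL L LLL.  
  36                                     W     LLLLL   
  32                                          W   L    
  28                                          L   L    
  24                                          W   L    
  20                                     W             
  16                                              d    
  12                                    W      L rd    
   8                                   W       LrLd.  .
   4                                WWWW       LLr.d...
   0                                W            ......
  -4                                                  .
```

Emit:
{"fn": "servo_tool", "kwargs": {
  "deltas": [
    [0,0,-1,0,-1],
    [0,0,-3,0,-1],
    [-2,0,-4,0,-1],
    [-5,0,-4,0,-1],
    [-8,0,-4,0,-1],
    [-8,0,-4,0,-1],
    [-8,0,-4,0,-1]
  ]
}}

```text
time: 45.23
tool_pos: [0.4909, 0.0355, 0.0603]
tcp_rot: [0.999, -0.043, -0.0, 0.0]
force: [1.1, -0.4, -0.3]
finger_gap: 0.064
finger_force: 20.0
```

```bash
python3 prof.py .42 .58 .035 .085 side;  python3 - <<'E'
from h import *
for n in('top','side'):
    im,d,P=look(n); m=near(P,.655,.025,.075,.028,.048)&(P[...,0]>.6); print(n,'box',rect(P[m]),m.sum())
    M=masks(im,P)
    for p,c,s in blobs(M['white'],P,10):
        if p[:,0].min()>.55 and abs(p[:,1]).max()<.2: print(' dice',np.round(np.median(p,0),3),len(p), rect(p))
E
```

```text
t 45.23 pos [0.4909 0.0355 0.0603] rot [ 0.999 -0.043 -0.     0.   ] q [ 0.05  0.5   2.01 -0.    0.63  1.71] F [ 1.1 -0.4 -0.3] gap 0.064 ff 20.0
 112                                         
 108            d   dddrdd        d d        
 104           ddd  drdddd  d dd  ddd        
 100          ddddddddrd rddddddddd d        
  96           d dddr d ddd dddddddd         
  92           dd ddd rrdrddddddd            
  88             ddddd ddr dd                
  84            ddddrdddddddd                
  80            ddddddd dd                   
  76              d  dddrd                   
  72             d  dddddd                   
  68                ddddd                    
  64                  d dd                   
  60                                         
  56                                         
  52                                         
  48                                         
  44                                         
  40                                         
  36                                         
  32                                         
  28                                         
  24                                         
  20                                         
  16                                         
  12    d    d d       k  k         d      d 
   8 ddddddddddddddddddddddddddkddddddddddddd
   4 dddddddddddddddddddddddddddddddddddddddd
   0 ddd  ddddd dkdkdkkkkd d  d dddddddd ddd 
  -4                                         
top box (array([647.2,  20. ]), array([63.9, 84.5]), 85.7) 211
 dice [0.641 0.016 0.026] 130 (array([641.9,  15.9]), array([23.8, 61.2]), 85.4)
side box (array([644.7,  21.3]), array([72.8, 85.1]), 85.2) 332
 dice [0.643 0.016 0.027] 84 (array([646.2,   7.7]), array([39.8, 61.4]), 81.9)
```

Emit:
{"fn": "servo_tool", "kwargs": {
  "deltas": [
    [0,0,2,0,-1],
    [0,0,4,0,-1],
    [0,0,5,0,-1],
    [0,0,5.4,0,-1],
    [0,0,5.4,0,-1],
    [0,0,5.4,0,-1],
    [0,0,5.4,0,1],
    [0,0,5.4,0,1],
    [0,0,5.4,0,1],
    [0,0,5.4,0,1],
    [0,0,5.4,0,1],
    [0,0,2,0,1],
    [0,0,-3,0,1],
    [0,0,-8,0,1],
    [-4,0,-12,0,1],
    [-8,0,-12,0,1],
    [-12,0,-12,0,1],
    [-14,0,-12,0,1],
    [-14,0,-12,0,1]
  ]
}}

```text
time: 46.97
tool_pos: [0.3452, 0.0474, 0.179]
tcp_rot: [0.999, -0.043, -0.003, 0.0]
force: [-0.5, 0.2, -1.0]
finger_gap: 0.0874
finger_force: 0.0
```

```bash
cat > bl.py <<'E'
# rect fits of top faces: args list of x,y,r,z0,z1
import sys
from h import *
st()
for n in('top','side'):
    im,d,P=look(n); h=cv2.cvtColor(im,cv2.COLOR_RGB2HSV).astype(int); warm=((h[...,0]<25)|(h[...,0]>170))&(h[...,1]>80)
    for a in sys.argv[1:]:
        k=list(map(float,a.split(','))); m=near(P,*k)&warm
        if m.sum()<15: print(n,a,m.sum()); continue
        q=P[m]; A=np.c_[q[:,:2]-q[:,:2].mean(0),np.ones(len(q))]; s=np.linalg.lstsq(A,q[:,2],rcond=None)[0]
        print(n,a,rect(q),m.sum(),'z',np.percentile(q[:,2],[5,50,95]).round(4),'slope',s[:2].round(3))
E
python3 bl.py .49,.04,.09,.028,.05 .647,.02,.075,.028,.05; python3 prof.py .42 .58 .035 .085 side
```

```text
t 46.97 pos [0.3452 0.0474 0.179 ] rot [ 0.999 -0.043 -0.003  0.   ] q [0.1  0.08 2.23 0.   0.83 1.76] F [-0.5  0.2 -1. ] gap 0.0874 ff 0.0
top .49,.04,.09,.028,.05 (array([513.4,  31.6]), array([64. , 84.3]), 85.0) 572 z [0.0324 0.0373 0.0417] slope [-0.004  0.005]
top .647,.02,.075,.028,.05 (array([646.6,  20. ]), array([63.8, 83.5]), 84.8) 172 z [0.033  0.0387 0.0425] slope [-0.004 -0.003]
side .49,.04,.09,.028,.05 (array([510.8,  33.7]), array([69.4, 84.5]), 84.7) 516 z [0.0311 0.0377 0.041 ] slope [ 0.002 -0.038]
side .647,.02,.075,.028,.05 (array([645.4,  20.5]), array([71.7, 86.2]), 86.0) 311 z [0.0294 0.0369 0.0428] slope [0.006 0.002]
t 47.07 pos [0.352  0.0477 0.18  ] rot [ 0.999 -0.043  0.001 -0.   ] q [ 0.1   0.09  2.22 -0.    0.83  1.76] F [ 1.   0.5 -0.4] gap 0.0876 ff 0.0
 112                                         
 108                                         
 104                                         
 100                                         
  96                                         
  92                                         
  88                      
[... 336 characters left out ...]
     
  56                                         
  52                                         
  48                                         
  44               LL    d                   
  40             dddLddLdddLLLLddddLLdd      
  36             dddddddddddddddddLLddd      
  32             dddddddddddddd d ddddd      
  28               ddddd dddd ddddddd        
  24             ddd dddddddd d dddd dd      
  20             d dddddddddddddddddddd      
  16              dddd dd dddd ddddd dd      
  12             dddd d dddd dddd dddd       
   8 dddddddddddddddddddddddddddddddddddddddd
   4 dddddddddddddddddddddddddddddddddddddddd
   0 ddddddd dddddd  dd  ddddd dd    dd dd dd
  -4
```

Emit:
{"fn": "servo_tool", "kwargs": {
  "deltas": [
    [4,0,0,0,1],
    [8,0.1,0,0,1],
    [12,0.1,0,0,1],
    [16,0.2,2,0,1],
    [16.1,0.2,6,0,1],
    [16.1,0.2,10,0,1],
    [16.1,0.2,14,0,1],
    [16.1,0.2,16,0,1],
    [16.1,0.2,16.9,0,1],
    [16.1,0.2,16.9,0,1],
    [16.1,0.2,16.9,0,-1],
    [16.1,0.2,16.9,0,-1],
    [16.1,0.2,16.9,0,-1],
    [16.1,0.2,16.9,0,-1],
    [16.1,0.2,16.9,0,-1],
    [16.1,0.2,16.9,0,-1],
    [16.1,0.2,16.9,0,-1]
  ],
  "squeeze": 15
}}

```text
time: 48.53
tool_pos: [0.5141, 0.0317, 0.012]
tcp_rot: [0.999, -0.044, 0.002, -0.0]
force: [0.0, 1.1, 7.7]
finger_gap: 0.0641
finger_force: 15.0
```

Emit:
{"fn": "servo_tool", "kwargs": {
  "deltas": [
    [0,0,-1,0,-1],
    [0,0,-3,0,-1],
    [0,0,-5,0,-1],
    [0,0,-7,0,-1],
    [3,0,-7,0,-1],
    [6,0,-7,0,-1],
    [9,0,-7,0,-1],
    [12,0,-7,0,-1],
    [13.3,0,-7,0,-1],
    [13.3,0,-7,0,-1],
    [13.3,0,-7,0,-1],
    [13.3,0,-7,0,-1]
  ]
}}

```text
time: 49.53
tool_pos: [0.6436, 0.0201, 0.0805]
tcp_rot: [0.999, -0.044, -0.001, 0.0]
force: [0.4, -0.8, -0.9]
finger_gap: 0.0639
finger_force: 15.0
```

```bash
cat > al.py <<'E'
import sys
from h import *
o=st(); x,y,deg,lz0,lz1=map(float,sys.argv[1:6])
th=np.deg2rad(deg); R=np.array([[np.cos(th),np.sin(th)],[-np.sin(th),np.cos(th)]]); print('tcp ab',(R@(np.array(o['tool_pos'][:2])-[x,y])).round(4))
for n in('side','top'):
    im,d,P=look(n); ab=(P[...,:2]-[x,y])@R.T; h=cv2.cvtColor(im,cv2.COLOR_RGB2HSV).astype(int); w=((h[...,0]<25)|(h[...,0]>170))&(h[...,1]>80)
    for nm,z0,z1,b0,b1 in [('lidfront',lz0,lz1,.015,.042),('boxfront',.008,.034,.015,.042),('lidtop',lz1-.004,lz1+.008,-.05,.02),('boxrim',.03,.044,-.05,.05)]:
        m=w&(P[...,2]>z0)&(P[...,2]<z1)&(ab[...,1]>b0)&(ab[...,1]<b1)&(abs(ab[...,0])<.06)
        if m.sum()<8: continue
        a=ab[m]; print(n,nm,m.sum(),'a',np.percentile(a[:,0],[0,2,50,98,100]).round(4),'b',np.percentile(a[:,1],[2,50,98]).round(4))
E
python3 al.py .646 .020 -4.9 .083 .103
```

```text
t 49.53 pos [0.6436 0.0201 0.0805] rot [ 0.999 -0.044 -0.001  0.   ] q [0.01 0.63 1.66 0.   0.85 1.67] F [ 0.4 -0.8 -0.9] gap 0.0639 ff 15.0
tcp ab [-0.0024 -0.0001]
side lidfront 169 a [-0.0484 -0.0477 -0.0115  0.0341  0.0357] b [0.0239 0.0303 0.0404]
side boxfront 208 a [-0.0522 -0.0437 -0.0036  0.0384  0.0407] b [0.0247 0.0312 0.0363]
side lidtop 175 a [-0.0486 -0.048  -0.0273  0.0323  0.0368] b [-0.0341 -0.0022  0.0187]
side boxrim 195 a [-0.044  -0.0434 -0.0043  0.0401  0.0414] b [-0.0281  0.0268  0.0352]
```

Emit:
{"fn": "servo_tool", "kwargs": {
  "deltas": [
    [0.3,-0.05,0.5,0,-1],
    [0.45,-0.05,1.5,0,-1],
    [0.45,-0.05,2.5,0,-1],
    [0.45,-0.05,3,0,-1],
    [0.45,-0.05,3.2,0,-1],
    [0.45,-0.05,3.4,0,-1],
    [0.45,-0.05,3.6,0,-1],
    [0.45,-0.05,3.8,0,-1],
    [0.45,-0.05,3.9,0,-1],
    [0.45,-0.05,3.9,0,-1]
  ]
}}

```text
time: 50.47
tool_pos: [0.65, 0.0201, 0.042]
tcp_rot: [0.999, -0.044, 0.0, -0.0]
force: [-1.9, -0.3, 2.1]
finger_gap: 0.0639
finger_force: 15.0
```

```bash
python3 al.py .646 .020 -4.9 .044 .064
```

```text
t 50.47 pos [0.65   0.0201 0.042 ] rot [ 0.999 -0.044  0.    -0.   ] q [0.01 0.69 1.66 0.   0.79 1.67] F [-1.9 -0.3  2.1] gap 0.0639 ff 15.0
tcp ab [0.0039 0.0004]
side lidfront 155 a [-0.0421 -0.0417 -0.0076  0.0388  0.0412] b [0.0181 0.0311 0.0407]
side boxfront 208 a [-0.0509 -0.0435 -0.0043  0.038   0.0409] b [0.0203 0.0313 0.0361]
side lidtop 162 a [-0.0425 -0.0417 -0.0227  0.0377  0.0418] b [-0.0314 -0.0028  0.0187]
side boxrim 128 a [-0.0449 -0.0437 -0.0137  0.039   0.0403] b [-0.0225  0.0302  0.0353]
```

Emit:
{"fn": "servo_tool", "kwargs": {
  "deltas": [
    [0,0,0,0,1],
    [0,0,0,0,1],
    [0,0,0,0,1],
    [0,0,0,0,1],
    [-0.3,0,1.5,0,1],
    [-0.5,0,3,0,1],
    [-0.5,0,3.7,0,1],
    [-0.5,0,3.7,0,1],
    [-0.5,0,3.7,0,-1],
    [-0.5,0,3.7,0,-1],
    [-0.5,0,3.7,0,-1],
    [-0.5,0,3.7,0,-1],
    [-0.5,0,3.7,0,-1],
    [-0.5,0,3.7,0,-1],
    [-0.5,0,3.3,0,-1],
    [-0.5,0,3.1,0,-1],
    [-0.5,0,3.1,0,-1]
  ]
}}

```text
time: 51.98
tool_pos: [0.6447, 0.0205, 0.0108]
tcp_rot: [0.999, -0.044, 0.0, 0.0]
force: [-0.4, 0.1, -1.6]
finger_gap: 0.064
finger_force: 15.0
```

Emit:
{"fn": "servo_tool", "kwargs": {
  "deltas": [
    [0.5,0,0,0,-1],
    [1.5,0,0,0,-1],
    [2.5,0,0,0,-1],
    [3.5,0,0,0,-1],
    [4.5,0,0,0,-1],
    [5.5,0,0,0,-1],
    [6.5,0,0,0,-1],
    [7.2,0,0,0,-1],
    [7.5,0,0,0,-1],
    [7.5,0,0.2,0,-1],
    [7.5,0,0.4,0,-1],
    [7.5,0,0.6,0,-1],
    [7.5,0,0.6,0,-1],
    [7.5,0,0.6,0,1],
    [7.5,0,0.6,0,1],
    [7.5,0,0.6,0,1],
    [7.5,0,0.6,0,1]
  ]
}}

```text
time: 53.4
tool_pos: [0.7194, 0.0141, 0.0044]
tcp_rot: [0.999, -0.044, -0.0, -0.0]
force: [-0.4, -0.4, 0.4]
finger_gap: 0.0862
finger_force: 0.0
```

```bash
python3 al.py .718 .014 -4.9 .044 .064
```

```text
t 53.4 pos [0.7194 0.0141 0.0044] rot [ 0.999 -0.044 -0.    -0.   ] q [0.   0.82 1.49 0.   0.84 1.66] F [-0.4 -0.4  0.4] gap 0.0862 ff 0.0
tcp ab [0.0014 0.0002]
side lidfront 53 a [-0.0409 -0.0407 -0.03   -0.0065  0.0322] b [0.0175 0.0296 0.0335]
side boxfront 148 a [-0.0436 -0.0421 -0.0152  0.0418  0.0452] b [0.0194 0.0296 0.0336]
side lidtop 111 a [-0.0413 -0.0405 -0.0285  0.0012  0.0021] b [-0.0449 -0.0113  0.0173]
side boxrim 112 a [-0.0425 -0.0421 -0.0194  0.0402  0.0452] b [-0.0189  0.0291  0.0487]
```

Emit:
{"fn": "servo_tool", "kwargs": {
  "deltas": [
    [1.5,0,0.1,0,1],
    [2.9,0,0.15,0,1],
    [2.9,0,0.15,0,1],
    [2.9,0,0.15,0,-1],
    [2.9,0,0.15,0,-1],
    [2.9,0,0.15,0,-1],
    [2.9,0,0.15,0,-1],
    [2.9,0,0.15,0,-1],
    [2.9,0,0.15,0,-1],
    [2.9,0,0.15,0,-1]
  ],
  "squeeze": 3
}}

```text
time: 54.33
tool_pos: [0.7477, 0.0115, 0.0029]
tcp_rot: [0.999, -0.044, -0.001, 0.0]
force: [-2.5, 0.3, 0.7]
finger_gap: 0.0639
finger_force: 3.0
```

Emit:
{"fn": "servo_tool", "kwargs": {
  "deltas": [
    [-0.1,0,-0.3,0,-1],
    [-0.2,0,-0.6,0,-1],
    [-0.35,0,-0.9,0,-1],
    [-0.5,0,-1.2,0,-1],
    [-0.65,0,-1.5,0,-1],
    [-0.8,0,-1.8,0,-1],
    [-1,0,-2.05,0,-1],
    [-1.2,0,-2.3,0,-1],
    [-1.2,0,-2.3,0,-1]
  ]
}}

```text
time: 55.08
tool_pos: [0.7363, 0.0126, 0.0266]
tcp_rot: [0.999, -0.044, 0.0, -0.0]
force: [0.2, 0.2, -2.6]
finger_gap: 0.0637
finger_force: 3.0
```

```bash
python3 prof.py .64 .80 .034 .065 side; python3 prof.py .64 .80 -.07 .034 top
```

```text
t 55.08 pos [0.7363 0.0126 0.0266] rot [ 0.999 -0.044  0.    -0.   ] q [0.   0.81 1.44 0.   0.89 1.66] F [ 0.2  0.2 -2.6] gap 0.0637 ff 3.0
 112                                          
 108                                          
 104                                          
 100                                          
  96             d                            
  92        dddddddddddd                      
  88       ddddddddddddddd                    
  84       kdddd d dddddddd                   
  80        dd dddd d ddd d  rd               
  76        dddddddddddd d ddd rd             
  72        dddd dddd d ddddddddd             
  68        ddddd ddddddddddd d d             
  64        dddddd d  d dddddrdr              
  60        d d  d dd    d dr drd             
  56                  dLddddrd r              
  52             L L Ldddddrdddrd.            
  48            LLLdLLdddddd ddd  .           
  44         LLLL LdL dd d rddd ddd           
  40        ddLLLL LLLddddddd ddd             
  36         LL LLLLLLdddddddddd dLd          
  32         dLL LLL
[... 1278 characters left out ...]
                
  52                                          
  48                                          
  44                                          
  40                                          
  36                                          
  32                                          
  28                                          
  24                                          
  20                                          
  16                                          
  12                                          
   8      ..  ..                              
   4   ... ............                       
   0 .. ....... ..... ....                    
  -4           . .   .  .
```

Emit:
{"fn": "servo_tool", "kwargs": {
  "deltas": [
    [0.2,0,0.3,0,-1],
    [0.4,0,0.6,0,-1],
    [0.55,0,0.9,0,-1],
    [0.7,0,1.2,0,-1],
    [0.85,0,1.5,0,-1],
    [1,0,1.8,0,-1],
    [1.1,0,2.1,0,-1],
    [1.2,0,2.35,0,-1],
    [1.2,0,2.35,0,-1],
    [1.2,0,2.35,0,1],
    [1.2,0,2.35,0,1],
    [1.2,0,2.35,0,1],
    [1.2,0,2.35,0,1]
  ]
}}

```text
time: 56.27
tool_pos: [0.7484, 0.0115, 0.0025]
tcp_rot: [0.999, -0.044, -0.0, 0.0]
force: [0.4, -0.5, 0.7]
finger_gap: 0.0863
finger_force: 0.0
```

```bash
python3 al.py .718 .014 -4.9 .044 .064; python3 prof.py .64 .80 .034 .065 side
```

```text
t 56.27 pos [0.7484 0.0115 0.0025] rot [ 0.999 -0.044 -0.     0.   ] q [-0.    0.86  1.41 -0.    0.88  1.66] F [ 0.4 -0.5  0.7] gap 0.0863 ff 0.0
tcp ab [0.0305 0.0001]
side lidfront 110 a [-0.0411 -0.0407 -0.0151  0.0147  0.0186] b [0.0215 0.0302 0.0344]
side boxfront 157 a [-0.0406 -0.0385 -0.0082  0.0248  0.0261] b [0.0215 0.0301 0.0337]
side lidtop 248 a [-0.0408 -0.0399 -0.0113  0.0316  0.0366] b [-0.0441 -0.0086  0.0189]
side boxrim 107 a [-0.0403 -0.0399 -0.0082  0.0351  0.0395] b [-0.0145  0.0296  0.0494]
t 56.37 pos [0.7484 0.0115 0.0025] rot [ 0.999 -0.044  0.     0.   ] q [-0.    0.86  1.41 -0.    0.88  1.66] F [ 0.   0.2 -0.1] gap 0.0879 ff 0.0
 112                                          
 108                     kk                   
 104                     kkk                  
 100                      kk                  
  96                     kk                   
  92                                          
  88                     k                    
  84                                          
  80                                          
  76        
[... 271 characters left out ...]
 52            dddd dddddddd d    d.         
  48           ddd dddddd ddd dddd  .         
  44          dd ddd   ddddddddrd rd.         
  40           ddLd ddddd ddd rd ddd          
  36           dLLLdLLLLddd ddr dd r          
  32           dLLLLLLLLLddddddr ddd          
  28           dLL LLLLLddddd dd d dd         
  24           d  LLLLLLdddddddddddd          
  20           dL LL L LLd ddddd ddd          
  16           ddLL LLLLdddddddd  dd.         
  12           dL LL LLL dd ddddrddd          
   8  .  . ..  .dLLdLLLLLdd..ddd d. d .  .    
   4 ........................................ 
   0 ............................ ........... 
  -4  .    .              .  ..  .       ..
```

Emit:
{"fn": "servo_tool", "kwargs": {
  "deltas": [
    [-1.5,0,-0.8,0,1],
    [-2.9,0,-1.65,0,1],
    [-2.9,0,-1.65,0,1],
    [-2.9,0,-1.65,0,-1],
    [-2.9,0,-1.65,0,-1],
    [-2.9,0,-1.65,0,-1],
    [-2.9,0,-1.65,0,-1],
    [-2.9,0,-1.65,0,-1],
    [-2.9,0,-1.65,0,-1],
    [-2.9,0,-1.65,0,-1],
    [-2.9,0,-2.5,0,-1],
    [-2.9,0,-3.5,0,-1],
    [-2.9,0,-4.5,0,-1],
    [-2.9,0,-4.65,0,-1]
  ],
  "squeeze": 20
}}

```text
time: 57.58
tool_pos: [0.7211, 0.014, 0.052]
tcp_rot: [0.999, -0.044, 0.002, -0.0]
force: [0.6, 0.4, -1.6]
finger_gap: 0.0636
finger_force: 20.0
```

Emit:
{"fn": "servo_tool", "kwargs": {
  "deltas": [
    [-0.5,0,0,-0.12,-1],
    [-1,0,0,-0.24,-1],
    [-1.5,0.1,0,-0.36,-1],
    [-2,0.1,0,-0.48,-1],
    [-2.5,0.1,0,-0.6,-1],
    [-3,0.2,0,-0.72,-1],
    [-3.5,0.2,0,-0.84,-1],
    [-4,0.3,0,-0.96,-1],
    [-5,0.3,0,-1.08,-1],
    [-6,0.4,0,-1.2,-1],
    [-7,0.4,0,-1.32,-1],
    [-7.3,0.4,0,-1.44,-1],
    [-7.3,0.4,0,-1.571,-1],
    [-7.3,0.4,0,-1.571,-1],
    [-7.3,0.4,1.5,-1.571,-1],
    [-7.3,0.4,2.4,-1.571,-1],
    [-7.3,0.4,2.7,-1.571,-1],
    [-7.3,0.4,2.7,-1.571,-1],
    [-7.3,0.4,2.9,-1.571,-1]
  ]
}}

```text
time: 59.17
tool_pos: [0.6464, 0.0164, 0.0194]
tcp_rot: [0.738, 0.675, -0.0, -0.0]
force: [0.3, -0.8, -2.3]
finger_gap: 0.0641
finger_force: 20.0
```

```bash
python3 prof.py .56 .72 .04 .075 side; python3 bl.py .646,.016,.075,.055,.08
```

```text
t 59.17 pos [0.6464 0.0164 0.0194] rot [ 0.738  0.675 -0.    -0.   ] q [ 0.01  0.72  1.67 -0.    0.75  0.09] F [ 0.3 -0.8 -2.3] gap 0.0641 ff 20.0
 112                                         
 108  ddd   ..krrd                 r .  ..   
 104         .                      d   .    
 100  ddd                                    
  96                                         
  92                                         
  88                                         
  84                                         
  80                                         
  76                            d            
  72              dddddddddddd dd d          
  68              ddddddddddddddddd          
  64               ddddddddd d dddd          
  60               dddd ddddddd   d          
  56              kddddddddddddddddd         
  52               dddddd  d  ddddd          
  48              ddd ddddddddd dddd         
  44               dLdd LdLdd Lddd           
  40               dL LdLLLddddLLLLd         
  36               dLddLLdddLddLLL           
  32              dd dLdL LLLLLLL L          
  28               dL LLLLL L L LL           
  24               dLLLLLLLLL LLLLL          
  20               LLLLLLL  LLLLLLL          
  16              dL  LL LLLLLLLLLL          
  12              .dLLLLLLLLLLLLLdL          
   8 dddddddddLdd .dLL d.ddddL.L LL.     .   
   4 ddddddddddd........ ...d................
   0 d d ddddd  d........ ...................
  -4             .    .      . .        ...  
t 59.22 pos [0.6463 0.0164 0.0193] rot [ 0.737  0.675 -0.    -0.   ] q [0.01 0.72 1.67 0.   0.75 0.09] F [ 0.4 -0.4 -2.6] gap 0.0641 ff 20.0
top .646,.016,.075,.055,.08 0
side .646,.016,.075,.055,.08 (array([646.2,  25. ]), array([78.6, 88. ]), 89.1) 478 z [0.0582 0.0687 0.0734] slope [ 0.012 -0.076]
```

Emit:
{"fn": "servo_tool", "kwargs": {
  "deltas": [
    [0,0,0.1,0,-1],
    [0,0,0.1,0,1],
    [0,0,0.1,0,1],
    [0,0,0.1,0,1],
    [0,0,0.1,0,1],
    [0,0,-4,0,1],
    [0,0,-8,0,1],
    [0,2,-10,0,0],
    [0,5,-10,0,-1],
    [0,7,-10,0,-1],
    [0,7,-10,0,-1],
    [0,7,-10,0,-1],
    [0,7,-6,0,-1],
    [0,7,-3,0,-1],
    [0,7,-0.7,0,-1],
    [0,7,-0.7,0,-1],
    [0,7,-0.7,0,-1]
  ]
}}

```text
time: 60.73
tool_pos: [0.7139, 0.0104, 0.0255]
tcp_rot: [0.737, 0.676, -0.002, -0.002]
force: [0.5, 0.7, 1.4]
finger_gap: 0.0246
finger_force: 0.0
```

```bash
python3 prof.py .56 .76 .0 .075 side; python3 bl.py .646,.016,.06,.055,.08
```

```text
t 60.73 pos [0.7139 0.0104 0.0255] rot [ 0.737  0.676 -0.002 -0.002] q [-0.    0.79  1.5   0.    0.86  0.08] F [0.5 0.7 1.4] gap 0.0246 ff 0.0
 112                                                   
 108                  .d d       .             kd      
 104                                           d       
 100                              .            dd      
  96                                           rr      
  92                                rrrrd      ddd.    
  88                                ddd d     krdd.    
  84                                 dddd    .krr.     
  80                                drd d     .d .     
  76                                drddd     .rd.     
  72              ddddddddddddddddd  ddr      .kdd     
  68              dddddddddddddddddd krd       ddd     
  64              kdddddddddddddddd  drd      .dd      
  60             dkdddddddddddddddd  ddr      kdd.     
  56             dkdd dddd   dd ddd  ddr      krd      
  52              ddddddddddddddddd  dddd    .k d      
  48              dddddddd ddd ddddd kr d     .ddd     
  44 
[... 327 characters left out ...]
   
  20              ddLLLLLLLLLLL LLL                    
  16              ddLLL  L  LLLL LL                    
  12   d  dd      .dLLLLLLLLL LLLLL                    
   8 dddddddddLd  .dLL LLdL L LL.Ldd ...   .. .  .  .  
   4 dddddddddLdd... ..................................
   0 dddd dddLLdd......................................
  -4             .   .....      .     .   .  ......... 
t 60.78 pos [0.7156 0.0104 0.0273] rot [ 0.737  0.676 -0.    -0.   ] q [-0.    0.78  1.49  0.    0.86  0.08] F [-0.6 -0.2  0.4] gap 0.0202 ff 0.0
top .646,.016,.06,.055,.08 0
side .646,.016,.06,.055,.08 (array([658.8,  15.4]), array([91.1, 92. ]), 85.7) 513 z [0.0587 0.0678 0.0713] slope [ 0.011 -0.039]
```

Emit:
{"fn": "servo_tool", "kwargs": {
  "deltas": [
    [0,0,0,0,-1],
    [0,-0.5,0.1,0,-1],
    [0,-1,0.2,0,-1],
    [0,-1.5,0.2,0,-1],
    [0,-1.9,0.2,0,-1],
    [0,-2.2,0.2,0,-1],
    [0,-2.5,0.2,0,-1],
    [0,-2.8,0.2,0,-1],
    [0,-3,0.2,0,-1],
    [0,-3,0.2,0,-1]
  ]
}}

```text
time: 61.72
tool_pos: [0.6862, 0.0129, 0.0251]
tcp_rot: [0.737, 0.676, 0.0, 0.0]
force: [-0.0, 0.2, 0.1]
finger_gap: 0.0007
finger_force: 0.0
```

```bash
python3 prof.py .56 .76 .0 .075 side
```

```text
t 61.72 pos [0.6862 0.0129 0.0251] rot [0.737 0.676 0.    0.   ] q [0.   0.75 1.57 0.   0.82 0.09] F [-0.   0.2  0.1] gap 0.0007 ff 0.0
 112                                                   
 108            ddd          .             .           
 104                         .d                        
 100                                  r                
  96                            drrd                   
  92                             d d rdd               
  88                            ddddddrd               
  84                             dddd dd               
  80                            dddd drd               
  76                            ddddrrdd               
  72             dddddddddddddddddddddd                
  68             ddddddddddddddddddd rd                
  64             kdddddddddddddddddd drd               
  60             kddddddddddddddddddrrdd               
  56             k d dddd  ddd ddd dddd                
  52             dddddddddd  ddd d d  d                
  48             ddd ddddddddddddd  dd                 
  44             dddd ddL dLdd ddd  d d                
  40             dddLLLLdL L LdLLLL ddd                
  36             d dLddLL LLLLL L L  dd                
  32             dddd dddLLLL LLLLL  dd                
  28             dddLdLLLLLLLLLLL d   d                
  24             dddLLLLLLLLL LLLLL                    
  20             ddLLLLLLLLLLLL L L                    
  16             dddL LLLLLL LLLLLL                    
  12    d        dddLL  LLLLLLLLL L                    
   8 dddddddddLd...dLd.LLd.dLL LL ..  .  ..  ....... . 
   4 ddddddddLLd...... ................................
   0 ddddddddd d.......................................
  -4            ...              ..  ...  ..  ..  . .
```

Emit:
{"fn": "servo_tool", "kwargs": {
  "deltas": [
    [0,-0.2,0,0,-1],
    [0,-0.4,0,0,-1],
    [0,-0.6,0,0,-1],
    [0,-0.8,0,0,-1],
    [0,-1,0,0,-1],
    [0,-1,0,0,-1]
  ]
}}

```text
time: 62.27
tool_pos: [0.6759, 0.0138, 0.025]
tcp_rot: [0.737, 0.676, -0.0, -0.0]
force: [0.4, 0.9, 0.6]
finger_gap: 0.0004
finger_force: 0.4
```

```bash
python3 prof.py .56 .76 .0 .075 side
```

```text
t 62.27 pos [0.6759 0.0138 0.025 ] rot [ 0.737  0.676 -0.    -0.   ] q [0.   0.74 1.6  0.   0.8  0.09] F [0.4 0.9 0.6] gap 0.0004 ff 0.4
 112                                                   
 108         .dd          .                          ..
 104                      .d                           
 100                                                   
  96                            d  rr                  
  92                           dddrdrd                 
  88                          drr dd d                 
  84                          rddddddd                 
  80                          rdrddd                   
  76                          drddddd                  
  72           dddddddd dddddddddrddd                  
  68          dddddddddddddddddddddrd                  
  64          dkddddddddddddddddddrr                   
  60          dkdd ddddddddddddddd d                   
  56          dkdddddddddd d dd ddrdd                  
  52          dddddd  ddddddd  d drr                   
  48          dddd ddd dddddddd  drdd                  
  44          dd LLdLLddLd ddddL  dd                   
  40          dddLLLLLdL LLLLLdd  dr                   
  36          d dL L d  LdLL LLLd d                    
  32          dddddLdLdLLL LLLLLd dr                   
  28           dddL LLLLLLLLLLLL  dd                   
  24           ddLLLLLL LL LLLLL   d                   
  20          dddLL LLLLLL LL LL                       
  16           ddL LLLLLLLLL L  L                      
  12 d   d     ddLLLL LLLLLLLLLL                       
   8 ddddddddLLddddLdLLL LLLLdLL .   . .. ...  ..  . . 
   4 dddddddddLdd......................................
   0 ddddddd dddd......................................
  -4                   .    .     .  .   .     . . .
```

Emit:
{"fn": "servo_tool", "kwargs": {
  "deltas": [
    [0,-0.2,0,0,-1],
    [0,-0.4,-0.2,0,-1],
    [0,-0.5,-0.45,0,-1],
    [0,-0.65,-0.7,0,-1],
    [0,-0.8,-0.95,0,-1],
    [0,-0.98,-1.2,0,-1],
    [0,-1.18,-1.42,0,-1],
    [0,-1.38,-1.65,0,-1],
    [0,-1.6,-1.87,0,-1],
    [0,-1.6,-1.87,0,-1]
  ]
}}

```text
time: 63.15
tool_pos: [0.6626, 0.015, 0.0455]
tcp_rot: [0.737, 0.676, 0.002, 0.002]
force: [4.8, 0.2, 3.9]
finger_gap: 0.0003
finger_force: 3.3
```

```bash
python3 prof.py .52 .72 .0 .075 side
```

```text
t 63.15 pos [0.6626 0.015  0.0455] rot [0.737 0.676 0.002 0.002] q [ 0.    0.7   1.63 -0.    0.81  0.09] F [4.8 0.2 3.9] gap 0.0003 ff 3.3
 112                                                   
 108                                drdddddd.          
 104                                d d drdd           
 100                                .d d rdd           
  96                                 ddddd             
  92                                 .dddrd            
  88                           dddd  drddrd            
  84                          dddddd d drrd            
  80                       Ldddddddd .ddrrr            
  76                    dddddddddddd  dddrd            
  72                  ddddddddddddddddrddrd            
  68               dddddddddd ddddddd.r ddd            
  64               ddddddd dddddddddddddrr             
  60               ddd dddd dd  d dLdLLdrrd            
  56                 ddddddddddddddLLdLrd d            
  52                 d  dddddddLLLLLLLLdddd            
  48                 ddddddddLLLL LLLLLd dd            
  44                  ddddLLLL LdLL LLLL               
  40                  ddLLLLLdLLLLLLL LL               
  36                    dLLdLdL   LLLLLLL              
  32                    dddL LLLLLLLL LL               
  28                    dLLLLLLLLLLL  LLLL             
  24                    ddLLLLLLLL LLLLL               
  20                    ddLL L  LL LdLd d              
  16                       LLLLLdLddL                  
  12     d  d d d    kd  dddLLLddd                     
   8 ddddddddddddddddddddd  L.  .   d . d   . . .... ..
   4 dddddddddddddddddddLdd............................
   0 dd ddddddddd ddddddLk ............................
  -4                           .  .. ......   .      .
```

Emit:
{"fn": "servo_tool", "kwargs": {
  "deltas": [
    [0,-0.15,-0.35,0,-1],
    [0,-0.4,-0.65,0,-1],
    [0,-0.65,-0.9,0,-1],
    [0,-0.9,-1.1,0,-1],
    [0,-1.15,-1.27,0,-1],
    [0,-1.4,-1.43,0,-1],
    [0,-1.65,-1.58,0,-1],
    [0,-1.65,-1.58,0,-1]
  ]
}}

```text
time: 63.87
tool_pos: [0.6443, 0.0166, 0.0606]
tcp_rot: [0.737, 0.676, 0.001, 0.001]
force: [3.6, -1.3, 6.5]
finger_gap: 0.0006
finger_force: 3.6
```

```bash
python3 prof.py .52 .72 .0 .075 side
```

```text
t 63.87 pos [0.6443 0.0166 0.0606] rot [0.737 0.676 0.001 0.001] q [ 0.01  0.66  1.67 -0.    0.82  0.09] F [ 3.6 -1.3  6.5] gap 0.0006 ff 3.6
 112                                                   
 108                            .d  dr                 
 104                            . ddrrd                
 100                             dd rrd                
  96                      dd     d  dd                 
  92                     dddd    dddk d                
  88                    ddddd    ddrkd                 
  84                  dddddddd   rdddd                 
  80                 dddddddddd  rdddd                 
  76               ddddddddddkddLddddr                 
  72              dddddd dddddddLLdd d                 
  68              ddddddddd dddddLL dd                 
  64            dddd  dddd dddLLLdLL d                 
  60            dddddddddddddLLLLLLL                   
  56          ddddddddddd dLLLLLL LLL                  
  52          dddddddd dddLLdL LLLLLLL                 
  48           ddddddddddLLdLLLLLLLLLLL                
  44             ddd ddLdLddLLLLLL LLLd                
  40              dd dddLddL LLLLLLL                   
  36              dkddd d LLLLLLLLLLd                  
  32                 dLLdLLLLLLLLLLd                   
  28                   LLLLLLLLLd  d                   
  24                  ddLL LLL ddL                     
  20                     LLL LL  d                     
  16                    dLLLLd d                       
  12            k k   k dL Ld                          
   8 dddddddddddddkdddddLddd     . .  ... .  ..    .   
   4 dddddddddddddddddddLd.............................
   0 ddd dddddddkddddk  Ldd............................
  -4                                     . ..  ..    .
```

Emit:
{"fn": "servo_tool", "kwargs": {
  "deltas": [
    [0,-0.15,-0.15,0,-1],
    [0,-0.3,-0.3,0,-1],
    [0,-0.45,-0.4,0,-1],
    [0,-0.6,-0.5,0,-1],
    [0,-0.75,-0.58,0,-1],
    [0,-0.9,-0.65,0,-1],
    [0,-1,-0.7,0,-1],
    [0,-1,-0.7,0,-1],
    [0,-1,-0.7,0,-1]
  ]
}}

```text
time: 64.67
tool_pos: [0.6333, 0.0175, 0.0661]
tcp_rot: [0.737, 0.676, -0.0, -0.0]
force: [0.3, -0.0, 0.9]
finger_gap: 0.0006
finger_force: 0.4
```

```bash
python3 prof.py .50 .70 .0 .075 side
```

```text
t 64.67 pos [0.6333 0.0175 0.0661] rot [ 0.737  0.676 -0.    -0.   ] q [0.01 0.64 1.69 0.   0.81 0.1 ] F [ 0.3 -0.   0.9] gap 0.0006 ff 0.4
 112                                                   
 108                               dddddd              
 104                               dr d                
 100                               drrddd              
  96                       d       . drdd              
  92                      dddd     dr ddd              
  88                      ddddd    rddrdd              
  84                    dddddddd   dddd d              
  80                    dddddddddd ddd d               
  76                   Ldddd ddddddLdddr               
  72                  dddddddd ddLLLL  dr              
  68                 LdddddddddddL LLLLd               
  64                ddddddd  d dLLLLdLLL               
  60                ddd dddddddd LLLLLLL               
  56               ddddd dddddddLLLLL LLLL             
  52              dddd ddddddddddLL LLLLLL             
  48             ddddddddddddL d LLLLLLLL              
  44             ddddddddddLLddLL LLLLLL               
  40             dd ddd ddL  d LLLLLLL L               
  36                  ddddLLddL L  LLLd                
  32                 dd dLLddL LLLLLdL                 
  28                  d   dddLLLLLLdd                  
  24                   ddd d  LLLLL  d                 
  20                     ddddLLLLLdd                   
  16                         LLL L                     
  12           d d            LLLL                     
   8 ddddddddddddddddddddddddLddL.. .    . .  . . .....
   4 dddddddddddddddddddddddddd........................
   0 ddddd dddddddddddkddd dd  d.......................
  -4 d                            .  ..    ......  . ..
```

Emit:
{"fn": "servo_tool", "kwargs": {
  "deltas": [
    [0,-0.2,-0.1,0,-1],
    [0,-0.4,-0.2,0,-1],
    [0,-0.6,-0.3,0,-1],
    [0,-0.8,-0.35,0,-1],
    [0,-1,-0.4,0,-1],
    [0,-1,-0.4,0,-1],
    [0,-1,-0.4,0,-1],
    [0,-1,-0.4,0,-1]
  ]
}}

```text
time: 65.38
tool_pos: [0.6241, 0.0184, 0.0705]
tcp_rot: [0.737, 0.676, 0.0, 0.0]
force: [-0.8, 0.2, -0.4]
finger_gap: 0.0001
finger_force: 0.0
```

```bash
python3 prof.py .50 .70 .0 .075 side
```

```text
t 65.38 pos [0.6241 0.0184 0.0705] rot [0.737 0.676 0.    0.   ] q [0.01 0.62 1.71 0.   0.81 0.1 ] F [-0.8  0.2 -0.4] gap 0.0001 ff 0.0
 112                                                   
 108                             ddddr                 
 104                            .dddrrd                
 100                             dddr d                
  96                             dddddd                
  92                             drddr                 
  88                             drrdd                 
  84                             d dd                  
  80                             .drdd                 
  76                 d           ..d.                  
  72          dddddddddLLLLLLLLL  .  d                 
  68          ddddddddddLLLLLLLLL                      
  64          kkddddddddddLL LLL                       
  60          ddd dddd ddLLLLLLLL                      
  56          ddddddddddL L L LL                       
  52          ddddddddddLLLLLL L                       
  48          ddd  dddd LLLLLLLL                       
  44          dk dddddddLLL LLLLL                      
  40          dddd d d ddLLLLLLL                       
  36          dkddddddd ddLLL  LL                      
  32          dddddd d dd LL LLL                       
  28          dkddd ddddLLLLLL LL                      
  24          dkdd dddd d LLLLLL                       
  20          ddddddddddddLL LLLL                      
  16          d d ddddddL dLL L L                      
  12      d   ddddddd d L d  LLLd                      
   8 ddddddddddddddddddddddddLd    .  .  .  ..  .   ...
   4 dddddddddddddddddd dddddLdd.......................
   0 d ddddddddd           ddd . ......................
  -4                            .... ..   . ...     .
```

Emit:
{"fn": "servo_tool", "kwargs": {
  "deltas": [
    [0,1,-1,0,-1],
    [0,1,-5,0,1],
    [0,-1,-6,0,1],
    [0,-3,-6,0,1],
    [0,-5.4,-6,0,1],
    [0,-5.4,-6,0,1],
    [0,-5.4,-6,0,1],
    [0,-5.4,-6,0,1],
    [0,-5.4,-6,0,1]
  ]
}}

```text
time: 66.18
tool_pos: [0.5715, 0.023, 0.1306]
tcp_rot: [0.737, 0.676, 0.0, 0.0]
force: [0.3, -0.3, -0.1]
finger_gap: 0.0505
finger_force: 0.0
```

```bash
python3 bl.py .57,.02,.075,.05,.085; python3 prof.py .50 .70 .0 .075 side | grep -E '^ +(6|4|3)'
```

```text
t 66.18 pos [0.5715 0.023  0.1306] rot [0.737 0.676 0.    0.   ] q [ 0.02  0.47  1.81 -0.    0.86  0.11] F [ 0.3 -0.3 -0.1] gap 0.0505 ff 0.0
top .57,.02,.075,.05,.085 (array([550.1, -11.4]), array([ 9. , 23.2]), 88.7) 26 z [0.0626 0.0687 0.0713] slope [0.154 0.5  ]
side .57,.02,.075,.05,.085 (array([573. ,  23.6]), array([91.9, 67.6]), 85.2) 587 z [0.0533 0.0682 0.0719] slope [ 0.022 -0.078]
  68          dddddddddddLLLLLLL                       
  64          dkdd dddddLdLLLLLL                       
  60          dkddddddd LLLLLLLL                       
  48          ddd dd dddLLLLLLLL                       
  44          dkdddd dddd  LLL L                       
  40          dkd  ddddddLLLLLLL                       
  36          dddddddddddLL LLLL                       
  32           dddddddddddLL  LLL                      
   4 ddddddddddddddddddddddddd d.......................
```

Emit:
{"fn": "servo_tool", "kwargs": {
  "deltas": [
    [0,0,0,0,1],
    [0,0,0,0,1],
    [0,0,0,0,1],
    [0,0,0,0,1],
    [0,0,0,0,1],
    [0,0,4,0,1],
    [0,0,7,0,1],
    [0,0,9,0,1],
    [0,0,11.2,0,1],
    [0,0,11.2,0,1],
    [0,0,11.2,0,-1],
    [0,0,11.2,0,-1],
    [0,0,11.2,0,-1],
    [0,0,11.2,0,-1],
    [0,0,11.2,0,-1],
    [0,0,11.2,0,-1],
    [0,0,10.8,0,-1],
    [0,0,10,0,-1],
    [0,0,10,0,-1]
  ],
  "squeeze": 20
}}

```text
time: 67.92
tool_pos: [0.5706, 0.0231, 0.0318]
tcp_rot: [0.737, 0.676, 0.0, 0.0]
force: [0.5, -0.1, -2.2]
finger_gap: 0.066
finger_force: 20.0
```

Emit:
{"fn": "servo_tool", "kwargs": {
  "deltas": [
    [0,0.5,0,0,-1],
    [0,1.5,0,0,-1],
    [0,2.5,0,0,-1],
    [0,3.5,0,0,-1],
    [0,4.5,0,0,-1],
    [0,5.5,0,0,-1],
    [0,6.5,0,0,-1],
    [0,7.2,0,0,-1],
    [0,7.6,0,0,-1],
    [0,7.6,0.4,0,-1],
    [0,7.6,0.8,0,-1],
    [0,7.6,1.2,0,-1],
    [0,7.6,1.4,0,-1],
    [0,7.6,1.4,0,-1]
  ]
}}

```text
time: 69.08
tool_pos: [0.645, 0.0165, 0.0169]
tcp_rot: [0.737, 0.676, -0.001, -0.001]
force: [-4.2, -0.3, 6.4]
finger_gap: 0.0657
finger_force: 20.0
```

```bash
python3 prof.py .56 .74 .0 .075 side
```

```text
t 69.08 pos [0.645  0.0165 0.0169] rot [ 0.737  0.676 -0.001 -0.001] q [ 0.01  0.72  1.67 -0.    0.75  0.09] F [-4.2 -0.3  6.4] gap 0.0657 ff 20.0
 112                                              
 108  ddd   .rrkkkd          d .  rk.....   .rd.  
 104 ddd   d. kr                  .   ..   . d..  
 100   dr  .                      .         ..d   
  96       .                      d         .     
  92                              rd              
  88                              drd             
  84          dddd                rddr.           
  80          dd d                kdd             
  76           rd                .k  d            
  72          ddddd   d  L   dL  ddddd            
  68          . ddddddddddLLdLLLLLd d             
  64          .drrdddddddddLdddLLLLLr             
  60          .dddkddddddddLLLLL L dd             
  56           ddrdddddddddL L LLLLL d            
  52           rr dd ddd d dLLL LLd L             
  48           .rkkddddddddLLLLL LLd              
  44           ddddd dd dd LLLL LL                
  40           .ddddddddddddLLLLLLL               
  36           ddddddddddddL L LLLL               
  32           d dddd ddddddLLLLL L               
  28           dddkddd  dddddLLLLLL               
  24           .ddddd dddddddLLLLLL               
  20           . ddd dd  dLdLLLL L                
  16             k.dddddddLddLLLLLL               
  12     d   d    dddddddddLLLLL LL     .         
   8 ddddddddLdd...d.d.dd..LLL LLLL.     . . . . .
   4 dddddddddLdd.................................
   0 ddddd dd Ld..................................
  -4    d        .    .     .  . .  . .. .   .
```

Emit:
{"fn": "servo_tool", "kwargs": {
  "deltas": [
    [0,0,-0.1,0,1],
    [0,0,-0.1,0,1],
    [0,0,-0.1,0,1],
    [0,0,-0.1,0,1],
    [0,0,-4,0,1],
    [0,0,-8,0,1],
    [0,2,-10,0,0],
    [0,5,-10,0,-1],
    [0,7.2,-10,0,-1],
    [0,7.2,-10,0,-1],
    [0,7.2,-10,0,-1],
    [0,7.2,-10,0,-1],
    [0,7.2,-10,0,-1],
    [0,7.2,-10,0,-1],
    [0,7.2,-10,0,-1],
    [0,7.2,-6,0,-1],
    [0,7.2,-2,0,-1],
    [0,7.2,-0.4,0,-1],
    [0,7.2,-0.4,0,-1]
  ]
}}

```text
time: 70.72
tool_pos: [0.7137, 0.0102, 0.0157]
tcp_rot: [0.737, 0.676, -0.003, -0.003]
force: [-0.5, -0.1, -0.9]
finger_gap: 0.0044
finger_force: 0.0
```

Emit:
{"fn": "servo_tool", "kwargs": {
  "deltas": [
    [0,0,0,0,-1],
    [0,-1,0,0,-1],
    [0,-1.6,0,0,-1],
    [0,-2,0,0,-1],
    [0,-2.4,0,0,-1],
    [0,-2.8,0,0,-1],
    [0,-3.1,0,0,-1],
    [0,-3.4,0,0,-1],
    [0,-3.6,0,0,-1],
    [0,-3.6,0,0,-1]
  ]
}}

```text
time: 71.55
tool_pos: [0.6833, 0.0133, 0.0216]
tcp_rot: [0.737, 0.676, 0.001, 0.001]
force: [4.1, -0.9, 5.4]
finger_gap: 0.0002
finger_force: 2.5
```

```bash
python3 prof.py .56 .74 .0 .075 side
```

```text
t 71.55 pos [0.6833 0.0133 0.0216] rot [0.737 0.676 0.001 0.001] q [ 0.    0.75  1.58 -0.    0.8   0.09] F [ 4.1 -0.9  5.4] gap 0.0002 ff 2.5
 112                                              
 108          .ddd          kd  r  rrr            
 104           d r          .    r                
 100                        .                     
  96                         d                    
  92                           r    rdd           
  88                            d drdr            
  84                            dddddrd           
  80                           d dddddd           
  76                            d dddd            
  72            d d ddd   LdLLLLLddrdd            
  68            dddddddddLLLdLLLLdddddd           
  64           dddddddddddLLLdLLLdddd             
  60           ddd ddd ddLL LLLLLdd rd            
  56           dkd d ddddLLLLLLLLdLdrdd           
  52            ddd dddddLLLLLL L Ldrd            
  48            dddd dd ddLLLLLLLL Lrd            
  44            dkdddddd LLLLLL LL  d             
  40            dk dddddddLLLLLLLL  dd            
  36            dddddddddd LLLLLLL  rd            
  32            ddddddddddLLLLL LL  ddd           
  28            dddddd ddL LLLLLL L dd            
  24            dddddddddLddLLLL LL   d           
  20            dddddd d d dLLLLLL                
  16            kkdd  ddddLdL LLLLL               
  12  dd         .ddddddddLdLLL  LL               
   8 ddddddddLLdd.. ddd...  d.LLLL.d .. .  . ... .
   4 dddddddddLdd.................................
   0 dddd ddddL...... ............................
  -4              . ..  .        . .  .  . .   ..
```

Emit:
{"fn": "servo_tool", "kwargs": {
  "deltas": [
    [0,0.6,0,0,-1],
    [0,0.6,-1.5,0,-1],
    [0,0.6,-2.4,0,-1],
    [0,0.2,-2.4,0,-1],
    [0,-0.2,-2.4,0,-1],
    [0,-0.4,-2.6,0,-1],
    [0,-0.65,-2.9,0,-1],
    [0,-0.9,-3.2,0,-1],
    [0,-1.15,-3.5,0,-1],
    [0,-1.4,-3.8,0,-1],
    [0,-1.7,-4.1,0,-1],
    [0,-2,-4.4,0,-1],
    [0,-2,-4.4,0,-1]
  ]
}}

```text
time: 72.68
tool_pos: [0.6614, 0.0151, 0.0651]
tcp_rot: [0.737, 0.676, 0.0, -0.0]
force: [0.3, 0.0, 0.1]
finger_gap: 0.0005
finger_force: 0.3
```

```bash
python3 prof.py .54 .72 .0 .075 side
```

```text
t 72.68 pos [0.6614 0.0151 0.0651] rot [ 0.737  0.676  0.    -0.   ] q [0.   0.67 1.63 0.   0.85 0.09] F [0.3 0.  0.1] gap 0.0005 ff 0.3
 112                                              
 108                            ddddrd            
 104                            drddrd            
 100                            .ddrdd            
  96                            ddr rd            
  92                            .drr              
  88                            d d dd            
  84                       d LLLrdddr             
  80                     L LLLLLL drrd            
  76                 d dLLLLLLLLLdrd d            
  72                ddddLLdLLLLLLLddr             
  68            ddddddddLLLLLL L L d d            
  64           ddddddd ddLL L LLLL  d             
  60            ddddddddd LLLLLLLL                
  56             kdddd dddLLLLLLLLL               
  52              ddddd ddd LLLL LLL              
  48               d dddddd LL LLLLL              
  44              dddddddddddLLLLLLL              
  40                dddd  dL LLLLLLL              
  36               d dddddddLdLLLL LL             
  32                dddddddd dLLLLLL              
  28               .d d d  dL dLLLLLLL            
  24                .d dddddLLd  LL Ld            
  20                 ddddd ddLLLLdL L             
  16                  d ddddd Lddd d              
  12           d d   .dd dddddd                   
   8 dddddddddddddddddddddd  . ..  .  .   ..... ..
   4 ddddddddddddddLdd............................
   0 d dddddd ddd  Ld.............................
  -4                  .       . .. ..    ....   .
```

Emit:
{"fn": "servo_tool", "kwargs": {
  "deltas": [
    [0,-0.3,-0.2,0,-1],
    [0,-0.6,-0.42,0,-1],
    [0,-0.9,-0.62,0,-1],
    [0,-1.2,-0.8,0,-1],
    [0,-1.5,-0.95,0,-1],
    [0,-1.8,-1.08,0,-1],
    [0,-2.1,-1.2,0,-1],
    [0,-2.4,-1.3,0,-1],
    [0,-2.6,-1.35,0,-1],
    [0,-2.6,-1.35,0,-1]
  ]
}}

```text
time: 73.57
tool_pos: [0.6355, 0.0173, 0.0781]
tcp_rot: [0.737, 0.676, -0.0, -0.0]
force: [0.2, -0.1, -0.5]
finger_gap: 0.0003
finger_force: 0.2
```

```bash
python3 prof.py .52 .70 .0 .075 side
```

```text
t 73.57 pos [0.6355 0.0173 0.0781] rot [ 0.737  0.676 -0.    -0.   ] q [0.01 0.62 1.68 0.   0.84 0.1 ] F [ 0.2 -0.1 -0.5] gap 0.0003 ff 0.2
 112                                              
 108                           dddr d             
 104                          ddd dd              
 100                           ddr dd             
  96                           dddd               
  92                       ddLLdddd               
  88                      LLLLLL d r              
  84                    L LLLLLLdddd              
  80                    LLLLLL LLLdd              
  76                  LLLLL LLLLLLL               
  72                 ddLLLLLLLLLLLL               
  68               dddddLLL LL  LLLL              
  64              dddddLd LLLLLLL LLd             
  60              dddddddddLLLLLLLLLdL            
  56            ddddddddd dL L LLLLdLL            
  52            dddddddddd dLLLL LL LLL           
  48            ddkddddddddddd LLLLLLLLL          
  44                 dddddddddddLLLLLLdL          
  40               dd ddddddd d LLLLLLLdd         
  36                dddd ddddddLLdLLLLL           
  32                 d dddddddd dd Ld d           
  28                  d dddd  dddLLdLL            
  24                   ddd d dddd L               
  20                    d ddddd dd                
  16                     ddddddd                  
  12 d  d d  dd          ddddd                    
   8 dddddddddddddddddddLddd. d   ..   ... .   . .
   4 ddddddddddddddddddLLdd.......................
   0 ddddddddd d d kkdddLd........................
  -4                           ..... .  .      . .
```

Emit:
{"fn": "servo_tool", "kwargs": {
  "deltas": [
    [0,-0.2,-0.05,0,-1],
    [0,-0.4,-0.1,0,-1],
    [0,-0.6,-0.15,0,-1],
    [0,-0.8,-0.2,0,-1],
    [0,-1,-0.23,0,-1],
    [0,-1.2,-0.26,0,-1],
    [0,-1.4,-0.28,0,-1],
    [0,-1.6,-0.3,0,-1],
    [0,-1.6,-0.3,0,-1],
    [0,-1.6,-0.3,0,-1],
    [0,-1.6,-0.3,0,-1]
  ]
}}

```text
time: 74.53
tool_pos: [0.6201, 0.0187, 0.081]
tcp_rot: [0.737, 0.676, 0.0, 0.0]
force: [0.6, -0.2, 0.8]
finger_gap: 0.0005
finger_force: 0.0
```

```bash
python3 prof.py .50 .68 .0 .075 side
```

```text
t 74.53 pos [0.6201 0.0187 0.081 ] rot [0.737 0.676 0.    0.   ] q [0.01 0.6  1.72 0.   0.82 0.1 ] F [ 0.6 -0.2  0.8] gap 0.0005 ff 0.0
 112                                               
 108                            ddrdd              
 104                            d drr              
 100                            dd rd              
  96                            ddddd              
  92                         LLLdd rd              
  88                        LLLLLLddr              
  84                       LLLLLLLd d              
  80                      LLLLLLLLLLd              
  76                     LLLLL LLLLLL              
  72                     LLLLLLLL LLLL             
  68                   ddLLLLLLLLLLLLLL            
  64                 ddddLLdLLLL LLLLdddL          
  60                  dddddLLLLLLLLLLLLLLL         
  56                 ddddddddLLLLL  LLLLLL         
  52               dddddddddddLdLLLLLLLLLLLL       
  48               ddddddd dddddddLdLL LLLL        
  44               dddddddd dddddddLLLLL L         
  40               dddd dd ddd d dd dLd Ldd        
  36                  ddddd dddddddL d Ld          
  32                    dddd dd ddddLdd            
  28                    dddd dddddd dd d           
  24                      ddddddd dd d             
  20                        ddddddd                
  16                        ddddd dd               
  12  d         dd   k        d. dd          .     
   8 ddddddddddddddddkdddddddLd .      .  ... .  . 
   4 ddddddddddddddddddddddddLd................... 
   0 d dddd dddddddddddkd kd  d................... 
  -4                             .  .   .   .  . .
```

Emit:
{"fn": "servo_tool", "kwargs": {
  "deltas": [
    [0,-0.2,0,0,-1],
    [0,-0.4,0,0,-1],
    [0,-0.6,0,0,-1],
    [0,-0.8,0,0,-1],
    [0,-1,0,0,-1],
    [0,-1.2,0,0,-1],
    [0,-1.2,0,0,-1],
    [0,-1.2,0,0,-1],
    [0,-1.2,0,0,-1]
  ]
}}

```text
time: 75.33
tool_pos: [0.6082, 0.0197, 0.081]
tcp_rot: [0.737, 0.676, 0.0, 0.0]
force: [-0.1, 0.1, 0.0]
finger_gap: 0.0005
finger_force: 0.0
```

```bash
python3 prof.py .48 .68 .0 .075 side
```

```text
t 75.33 pos [0.6082 0.0197 0.081 ] rot [0.737 0.676 0.    0.   ] q [0.01 0.59 1.75 0.   0.81 0.1 ] F [-0.1  0.1  0. ] gap 0.0005 ff 0.0
 112                                                    
 108                              d drd                 
 104                              ddd d                 
 100                              d ddr                 
  96                              ddrrrd                
  92                              ddd  d                
  88                              ddrdr                 
  84                              ddd dd                
  80                                d  d                
  76                 LdLLLL LLLdLdLL                    
  72               ddLLLLLLLLLLLLLLLL                   
  68                ddLLLLddLLLdLLLLL                   
  64                ddLLLLLddL LLLLLLL                  
  60               ddLLLL LLLLLLLL LL                   
  56                ddL LLLLLLLLLLLLL                   
  52               dddLLLLLLLLLLLLLLL                   
  48                dd LLLLLLLLLLLL                     
  44               dddLL LLLLLd LLLdL                   
  40               dddL LL ddd dddd LL                  
  36               dddLLddLdddddddddd                   
  32                 ddddddd dddddd                     
  28                ddddddd dd ddd ddd                  
  24                dd  dddd ddddddddd                  
  20                ddddd ddd dddddd d                  
  16                dkd ddd ddd dddddd                  
  12   d         dd dddddddddddddddddd                  
   8 ddddddddddddddddddddd d dddddLdd    . ........ ..  
   4 dddddddddddddddddddddddddddddddd.................. 
   0 dddddddddddddddd    dd d  d d d................... 
  -4                                     .  .  .   ..
```

Emit:
{"fn": "servo_tool", "kwargs": {
  "deltas": [
    [0,1,-1,0,-1],
    [0,2.8,-1,0,-1],
    [0,2.8,-1,0,-1],
    [0,2.8,2,0,-1],
    [0,2.8,5,0,-1],
    [0,2.8,6.5,0,-1],
    [0,2.8,7,0,-1],
    [0,2.4,7,0,-1],
    [0,2,7,0,-1],
    [0,1.6,7,0,-1],
    [0,1.2,7,0,-1],
    [0,0.8,7,0,-1],
    [0,0.4,7,0,-1],
    [0,0,7,0,-1],
    [0,-0.4,7,0,-1],
    [0,-0.8,7,0,-1],
    [0,-1.2,7,0,-1],
    [0,-1.6,7,0,-1],
    [0,-2,7,0,-1],
    [0,-2.4,7,0,-1]
  ]
}}

```text
time: 77.05
tool_pos: [0.5862, 0.0218, 0.0123]
tcp_rot: [0.737, 0.676, 0.002, 0.002]
force: [6.7, -0.2, 6.6]
finger_gap: 0.0004
finger_force: 3.7
```

```bash
python3 prof.py .46 .64 .0 .075 side
```

```text
t 77.05 pos [0.5862 0.0218 0.0123] rot [0.737 0.676 0.002 0.002] q [ 0.02  0.67  1.81 -0.    0.65  0.1 ] F [ 6.7 -0.2  6.6] gap 0.0004 ff 3.7
 112                                               
 108            dddddkLLkdd d dkkkkkddkkkkkd.k.k.. 
 104             rd      kdd ddkkk  krdkk..  ..    
 100            ddd          ddrrkkk rk . .        
  96            ddd          dd      d             
  92            d            d                     
  88                                               
  84                                 k             
  80                             ddd ddd           
  76             dLLLL  LLLdLLLLddddddrd           
  72            ddLLLLLLLLLdLLLLLL ddd d           
  68            dddLLLLLLLdLLLLLdLd drdd           
  64            dd L LLLLLLdd LL Ldddddd           
  60            ddL LLL L LLLL LL Ldddd            
  56            dddL L LLLL LLLLLL ddrdd           
  52            dd LLLLLLLLLLLLLLLLdr rd           
  48            dddLL  LL LLLL Ld LL dd            
  44            dd L LLLLdL LdLLdd ddr             
  40            dd ddLL L ddddddLL  r d            
  36            dddd d dd dddddd dd rdd            
  32             ddddddddddddd dd  Lddd            
  28               ddddddddddddd ddLdrd            
  24            d dd dddddddddddd dLrdr            
  20             dd ddd dddd dddddddd d            
  16             dddddddddd dddddddd rd            
  12   dd     d  ddddddddddddddddd  dd             
   8 dddddddddddddddd  ddddddddddddddddLd.    ...  
   4 dddddddddddddddddddddd dddddddddddLdd........ 
   0 d ddddddddd     ddd    d    d  ddddd......... 
  -4                      d               ....
```

Emit:
{"fn": "servo_tool", "kwargs": {
  "deltas": [
    [0,1,0,0,-1],
    [0,3,0,0,-1],
    [0,4,-3,0,-1],
    [0,4,-7,0,-1],
    [0,4,-11,0,-1],
    [4,4,-14,0,-1],
    [8,4,-14,0,-1],
    [12,4,-14,0,-1],
    [16,4,-14,0,-1],
    [20,4,-14,0,-1],
    [24,4,-14,0,-1],
    [26,4,-14,0,-1],
    [26,4,-14,0,-1],
    [26,4,-14,0,-1]
  ]
}}

```text
time: 78.27
tool_pos: [0.6454, 0.2781, 0.1498]
tcp_rot: [0.736, 0.677, -0.001, -0.0]
force: [-1.0, 0.2, 0.2]
finger_gap: 0.0005
finger_force: 0.0
```

```bash
python3 bl.py .54,.024,.07,.055,.085; python3 - <<'E'
from h import *
for n in('top','side'):
    im,d,P=look(n)
    for p,c,s in blobs(masks(im,P)['red'],P,30):
        zt=np.percentile(p[:,2],95); q=p[p[:,2]>zt-.006]; print(n,np.round(c),zt.round(3),np.round(circ(q),4))
    for p,c,s in blobs(masks(im,P)['blue'],P,10): print('chalk',np.median(p,0).round(3))
    h=cv2.cvtColor(im,cv2.COLOR_RGB2HSV).astype(int)
    if n=='top':
        m=(np.hypot(P[...,0]-.5015,P[...,1]-.0225)<.2)&(P[...,2]<.012)&((h[...,0]<25)|(h[...,0]>170))&(h[...,2]<150)
        for p,c,s in blobs(m,P,300): print('mat',rect(p),len(p))
E
```

```text
t 78.27 pos [0.6454 0.2781 0.1498] rot [ 0.736  0.677 -0.001 -0.   ] q [ 0.39  0.62  1.49 -0.    1.04  0.47] F [-1.   0.2  0.2] gap 0.0005 ff 0.0
top .54,.024,.07,.055,.085 (array([540.8,  27. ]), array([83.9, 64. ]), 84.9) 601 z [0.0654 0.0701 0.0746] slope [0.009 0.001]
side .54,.024,.07,.055,.085 (array([538.7,  28.7]), array([90.7, 64.3]), 85.0) 549 z [0.0583 0.0703 0.0741] slope [ 0.016 -0.055]
top [408. 168.] 0.155 [ 0.6475 -0.3039  0.0323]
mat (array([503.1,  22.5]), array([256.7, 196.1]), 84.8) 4398
side [293. 156.] 0.111 [ 0.6398 -0.2931  0.0217]
chalk [0.63  0.42  0.023]
```

```bash
python3 -c "
from plant import sign_off
print(sign_off())"
```

```text
the job is handed in; nothing more can be done
None
```

The job is handed in, but one of the at-once failure rules may have been broken: at about 44 s the lid came off while the box was tilted about 30 to 40 degrees. I put the lid back. At the last look the box stood upside down on the mat, shut with the three dice that were on the table, both empties were nested on the tray and the chalk was in place; I never re-measured the bottle.

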